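# Find the heavy end of the kit case and stand it on the sloping iron rest

## Robot

A 6-joint arm with a two-finger parallel gripper is mounted at the origin on the work surface. World frame = base frame: x ahead of the robot, y to its left, z up, the work surface at z = 0. Lengths are in m, angles in rad, forces in N, time in s.
With the tool pointing down it reaches from about 0.3 to 0.875 m from the base axis. Payload 6.4 kg.
Tool frame: the origin (TCP) lies at the very end of the fingers, on their centre line; the grasp point (between the pads) lies 19 mm behind it (ctrl.tcp_to_grasp is the distance from the TCP to the grasp point, in m); z points along the fingers, y is the direction in which the jaws open and shut (so a half turn about z gives the same grasp; the last joint's range is limited). The gripper opens to 85 mm and grips with 20 to 120 N. Pads are 22 mm wide; open, the fingers measure 114 mm over their backs; the gripper's body (76 mm by 85 mm) begins 54 mm behind the grasp point. The pads swing forward as they close: fully open they stand 13 mm farther back than shut.
Start: joints at [-1.43, 0.181, 1.607, -0, 1.354, -0.206], TCP at [0.195, -0.541, 0.231] pointing down, gripper open.
Joint ranges: [-2.99, 2.99], [-0.89, 2.07], [0.3, 2.58], [-1.14, 4.28], [0, 2.63], [-3.12, 3.12]. Speed limits (rad/s): [2.57, 2.57, 3.01, 3.14, 3.14, 3.14].

## Interface

Orientations are given as a unit quaternion [w, x, y, z].
In Python, from bench import ctrl gives the robot as it stands. The module is installed in compiled form; this text tells all that it offers.
- The arm moves only by the tool drive_tool, never from a script. Its argument "deltas" is a list of rows, each an object with "slide": the shift along the tool's x, y, z as a fraction of full scale, a list of three; "delta_rot": the turn, a rotation vector about the tool's x, y, z as a fraction of full scale, a list of three; "hand": the opening, from 0 (shut) to 1 (fully open). In form: [{"slide": [tx, ty, tz], "delta_rot": [wx, wy, wz], "hand": hand}, ...]. A call has exactly 5 rows; each row shifts and turns the commanded pose from where the row before left it, along the tool's axes as they then stand; what a row does not reach is not made up. Full scale, the value 1, is 50 mm for a shift and 180 degrees for a turn. A row lasts 1/8 s, in which the tool goes at most 62.5 mm and 10.7 degrees, less where a joint would pass 70% of its speed; a pose out of reach is approached as far as the arm can. A call with a number of a shift or a turn outside -1 to 1 is refused whole. A call with a gripper value outside its range is refused whole. The fingers move at their own pace and stop on an object; the grip force is fixed at half the most. Time passes only in rows, so rows that do not move let the fingers close, or fill a call up. It gives the time, the measured TCP pose, the force and the opening at its end, in the units of the state.
- ctrl.get_obs(): the state, without advancing time (a new reading comes with each control period).
- ctrl.camera(name): name is "scene" or "top" or "wrist"; returns a dict with "frame" (480x640x3 uint8, red, green, blue), "mtx" (3x3 intrinsics, pixels), "R" (3x3) and "t" (3): a world point X has camera coordinates R X + t. Camera axes: x right, y down, z forward; pixel columns grow to the right and rows downward; lengths in m; the calibration is good to about 2 mm. The wrist camera is an equidistant fisheye: a pixel r from the principal point sees the ray r / f radians off the axis. A picture is of the moment at which its call begins. There is no depth.
- ctrl.hand_in(): hands the job in, once; it reports no verdict.
The state is a dict: "time_s": time; "q": joint angles; "dq": joint speeds; "joint_efforts": joint torques, N m; "eef_pos": TCP position; "eef_rot": TCP orientation; "wrist_force": force on the tool from outside, world axes, zero at the start; "torque": the same for the moment, N m; "opening": opening from 0.0 (shut) to 1.0 (fully open).
Only numpy, scipy, OpenCV 4.12 (cv2) and the standard library are available. Lean on these libraries where they do the work, as an engineer would, in place of code of your own. Each camera call takes 0.05 s, during which the arm holds its last target.

## Task

The closed kit case on the shelf has something heavy hidden in one end. First lift the whole case well clear of the shelf, roughly level (hung from its swivel grip it tips a little and shows which end sinks), then stand it heavy end down on the sloping top of the iron rest, foot flat on the slope, and let go so that it stays standing by itself. Leave the other things on the shelf where they are.

Things in the scene. Friction and masses are not known exactly. Their poses are not given: they have to be found in the camera images.
- case: slim closed dark-wood kit case, a box 160 mm long (its x), 44 mm wide (its y), 44 mm high (its z), about 0.5 kg in all, with a thin aluminium band 10 mm from both ends; it lies flat on the shelf at the start, swivel grip on top. Origin at the centre of its underside. Both ends look alike; the heavy content may be in the +x or the -x end and differs from start to start. The centre of mass lies about 44 mm (41 to 47 mm) from the heavy end's face
- end_a (a point): centre of the case's end face on its +x side, 22 mm above the underside
- end_b (a point): centre of the case's end face on its -x side, 22 mm above the underside
- case_mid (a point): centre of the case's box, 22 mm above the underside's centre
- swivel_grip (a point): where to pinch the swivel grip: an aluminium plate 26 mm along the case, 10 mm thick across it, 40 mm tall, standing on the middle of the case's top (its foot is 3 mm above the top); this point is 31 mm above the case's top, 75 mm above the underside. Pinch it across the case's width
- swivel (a joint): angle of the swivel grip about the case's y axis, in rad: 0 when it stands square to the case (a very weak spring, 0.02 N m/rad, brings it there), stops at -0.4 and +0.4. While the case hangs from it, positive means that the -x end has sunk, negative that the +x end has sunk
- rest: grey silicone-covered iron rest fixed to the shelf; origin on the shelf under the centre of its sloping top. The flat top is 180 mm long down the slope and 130 mm wide (its y), and slopes 17 degrees, falling towards its +x (horizontal) side; it is 42 mm above the shelf at its centre, about 68 mm at the high edge and 16 mm at the low edge. On this slope the case stands only with its heavy end down; light end down it topples
- deck (a point): centre of the rest's sloping top; z square to the slope, x straight down the slope, y across
- spray: blue spray bottle with white trigger, 210 mm tall, 72 mm across, origin under its centre; leave alone
- dish: white ceramic dish of buttons, 110 mm across, 30 mm high, origin under its centre; leave alone
- brush: wooden lint brush, 195 mm long, 30 mm high, lying, origin at the neck between handle and head; leave alone
- jar: open glass jar, 82 mm across, 105 mm high, origin under its centre; leave alone
- lid: aluminium screw lid lying flat, 74 mm across, 16 mm high, origin under its centre; leave alone
- tape: grey tape-measure case, 60 x 34 x 60 mm, origin under its centre; leave alone
- spool: bare wooden spool, 44 mm across, 50 mm tall, origin under its centre; leave alone
There are look-alikes about, which are no part of the job. What is shaped like the rest but yellow is not meant.

How it is judged:
On the way:
1. the case is lifted about level (within 35 degrees), both ends clear of the shelf, for 0.3 s (height (world z) of each of end_a, end_b above 0.03 m and angle between case's own x axis and vertical between 0.96 and 2.18 rad and contact force between case and rest below 0.1 N), for 0.3 s.
At the end, for the whole second after the job is handed in: Released and still, the case stands by itself on the sloping top of the rest, its length within 0.12 rad of square to the slope, its middle within 78 mm along and 53 mm across of the top's centre and 72 to 88 mm above it. It can only stay so heavy end down (angle between the x axis of case and the z axis of deck, either way round below 0.12 rad and x of case_mid in the frame of deck between -0.078 and 0.078 m and y of case_mid in the frame of deck between -0.053 and 0.053 m and z of case_mid in the frame of deck between 0.072 and 0.088 m and contact force between case and rest above 1 N and linear speed of case below 0.02 m/s and angular speed of case below 0.15 rad/s); the robot touches nothing.
It fails at once if another thing on the shelf is moved more than 30 mm (distance of any of spray, dish, brush, jar, lid, tape, spool from where it was at the start of the episode above 0.03 m).
It also fails if it takes over 58 s, if anything falls off the work surface, if the arm or the gripper's body presses on something with over 40 N, if the wrist force passes 120 N, or if a joint passes its speed limit or range.

## Working session

There is one attempt and no reset: what is moved stays moved. The work goes in short steps, Python scripts to look and compute and a tool call to move; the robot and the scene stay as the last step left them, time stands still between calls to the robot, and variables do not carry over. Pictures are saved under pics/ and viewed, and the job is handed in when it is done.

Besides the shell and the picture viewer there is one more tool, called after "Call:" as name([rows], argument=value, ...), one row to a line, values as JSON. drive_tool: Moves the arm, as the interface text tells. Its arguments: {"type":"object","properties":{"deltas":{"type":"array","items":{"type":"object","properties":{"slide":{"type":"array","items":{"type":"number"}},"delta_rot":{"type":"array","items":{"type":"number"}},"hand":{"type":"number"}}}}},"required":["deltas"]}

```bash
mkdir -p pics; python3 - <<'E'
from bench import ctrl
import cv2, json, numpy as np
for n in ["scene","top","wrist"]:
    c=ctrl.camera(n); cv2.imwrite(f"pics/{n}0.png",c["frame"][:,:,::-1])
    np.savez(f"{n}0.npz",**{k:np.array(v) for k,v in c.items()})
    print(n,np.round(c["mtx"],1).tolist(),np.round(c["R"],3).tolist(),np.round(c["t"],3).tolist())
o=ctrl.get_obs();print(o,ctrl.tcp_to_grasp)
E
```

```text
scene [[532.1, 0.0, 316.5], [0.0, 532.1, 231.2], [0.0, 0.0, 1.0]] [[-0.715, 0.699, 0.002], [0.493, 0.505, -0.709], [-0.496, -0.506, -0.706]] [0.363, -0.217, 1.938]
top [[545.0, 0.0, 330.8], [0.0, 545.0, 235.6], [0.0, 0.0, 1.0]] [[-0.024, -1.0, 0.012], [-0.997, 0.023, -0.072], [0.071, -0.014, -0.997]] [0.026, 0.551, 1.413]
wrist [[371.6, 0.0, 311.1], [0.0, 371.6, 243.6], [0.0, 0.0, 1.0]] [[0.34, -0.94, -0.002], [-0.896, -0.325, 0.301], [-0.284, -0.101, -0.954]] [-0.574, -0.039, 0.38]
{'time_s': 0.15, 'q': array([-1.43033143e+00,  1.81401533e-01,  1.60777361e+00,  1.47743965e-05,
        1.35380991e+00, -2.06273030e-01]), 'dq': array([-0.00073943, -0.00169414, -0.00299716,  0.00263337, -0.00221328,
        0.00124498]), 'joint_efforts': array([ 9.00942614e-04, -4.45259142e+01, -3.51691532e+01, -2.81632383e-04,
        5.85901187e-03, -1.43981322e-05]), 'eef_pos': array([ 0.19537783, -0.54033633,  0.23057587]), 'eef_rot': array([-6.95586672e-04,  9.85009242e-01,  1.72500170e-01,  3.01126629e-05]), 'wrist_force': array([ 0.0291881 , -0.25083978, -0.49747672]), 'torque': array([-0.01865007, -0.00567918,  0.01188037]), 'opening': 0.9976415354472669} 0.0187
```

View pics/scene0.png

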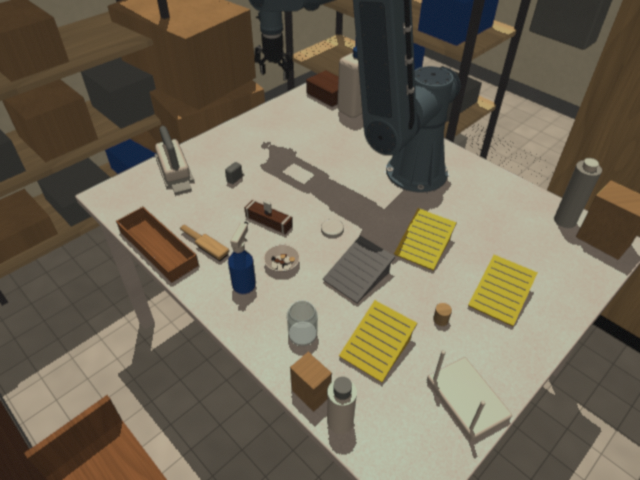

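View pics/top0.png

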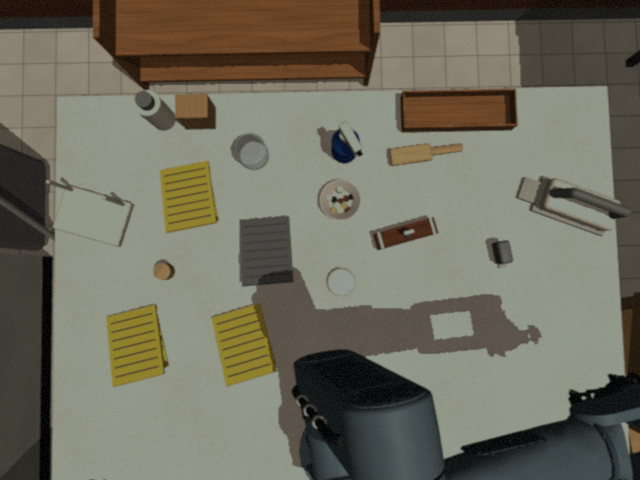

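View pics/wrist0.png

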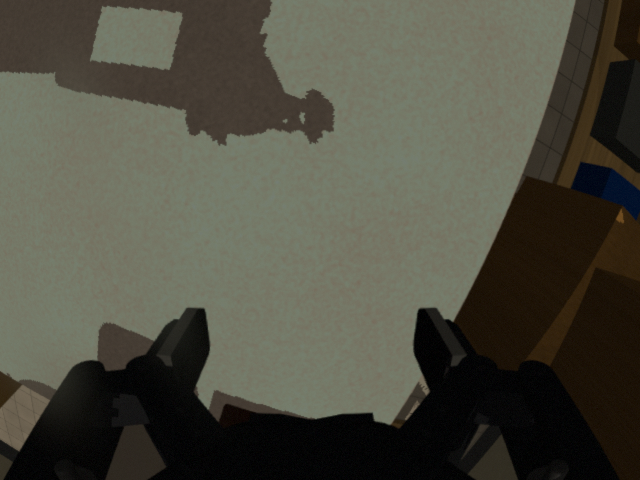

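Scene picture: the case candidate is at (268,216), a dark-wood box with two light bands and a grip. The grey rest is at (360,270). Top picture: the case is at (405,232) and the rest at (265,250). The yellow wedges at (188,196), (135,345) and (243,345) are look-alikes.

What could be taken for the case, in top pixels: the open tray (458,110), the cardboard box (193,110) and the brush (425,153). Only (405,232) has both bands and the grip. For the rest, only (265,250) is grey. I'll check both in a crop.

```bash
cat > h.py <<'E'
import numpy as np, cv2
def load(n): 
    d=np.load(n); return {k:d[k] for k in d.files}
def ray(c,u,v):
    d=np.linalg.inv(c["mtx"])@np.array([u,v,1.]); R=c["R"]; return -R.T@c["t"], R.T@d
def plane(c,u,v,z):
    o,d=ray(c,u,v); return o+d*(z-o[2])/d[2]
def proj(c,X):
    p=c["mtx"]@(c["R"]@np.array(X,float)+c["t"]); return p[:2]/p[2]
E
python3 - <<'E'
from h import *
t=load("top0.npz")["frame"][:,:,::-1]; s=load("scene0.npz")["frame"][:,:,::-1]
a=cv2.resize(t[205:260,360:450],None,fx=4.4,fy=4.4,interpolation=cv2.INTER_CUBIC)
b=cv2.resize(t[205:295,228:303],(396,475),interpolation=cv2.INTER_CUBIC)
c=cv2.resize(s[190:245,230:310],(400,275),interpolation=cv2.INTER_CUBIC)
d=cv2.resize(s[230:310,315:405],(400,300),interpolation=cv2.INTER_CUBIC)
im=np.zeros((600,800,3),np.uint8)
im[:242,:396]=a;im[:275,400:800]=c;im[300:600,400:800]=d;im[242:600,:396]=cv2.resize(b,(298,358))if 0 else cv2.resize(b,(396,358))
cv2.imwrite("pics/crop0.png",im)
E
```

```text
(no output)
```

View pics/crop0.png

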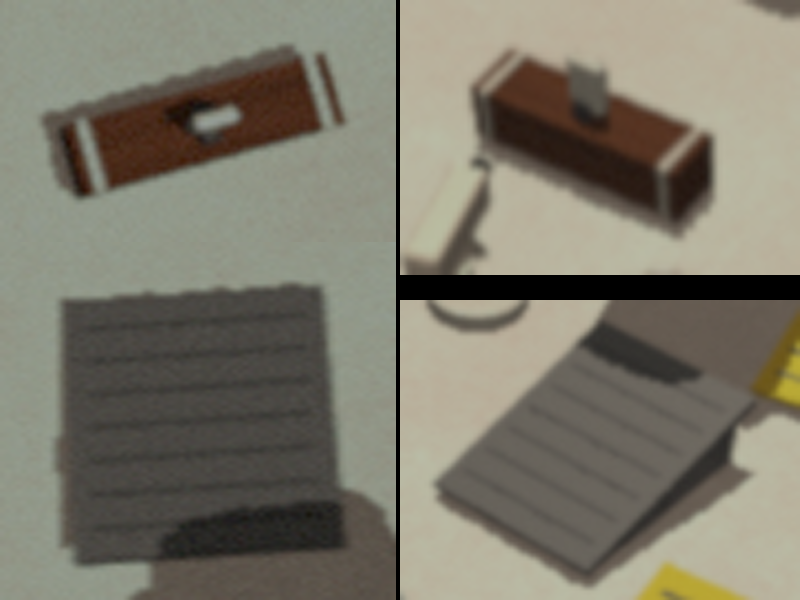

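The crop confirms the case (both bands, aluminium grip) and the grey rest. The rest's tall side faces the robot. Next I'll measure both.

```bash
python3 - <<'E'
from h import *
t=load("top0.npz"); s=load("scene0.npz")
f=t["frame"][:,:,::-1].copy()
hsv=cv2.cvtColor(f,cv2.COLOR_BGR2HSV)
print("hsv case",hsv[232,390],hsv[235,395],"rest",hsv[250,265],hsv[275,260],"table",hsv[200,280],"shadow",hsv[290,265],"lid",hsv[282,340])
# case top face: mask in crop: reddish + light bands -> use red mask 
m=((hsv[:,:,0]<12)&(hsv[:,:,1]>110)).astype(np.uint8); m2=np.zeros_like(m); m2[205:260,360:450]=m[205:260,360:450]
m2=cv2.morphologyEx(m2,cv2.MORPH_CLOSE,np.ones((7,7),np.uint8))
cs,_=cv2.findContours(m2,cv2.RETR_EXTERNAL,cv2.CHAIN_APPROX_NONE); c=max(cs,key=cv2.contourArea)
r=cv2.minAreaRect(c); b=cv2.boxPoints(r); print(r)
P=np.array([plane(t,*p,0.044) for p in b]); print(np.round(P,4)); print("sides",np.round([np.linalg.norm(P[i]-P[(i+1)%4]) for i in range(4)],4),"mean",P.mean(0))
# rest: dark grey: low value, low sat
m=((hsv[:,:,1]<60)&(hsv[:,:,2]<95)).astype(np.uint8); m2=np.zeros_like(m); m2[205:295,228:303]=m[205:295,228:303]
cv2.imwrite("pics/restmask.png",cv2.resize(m2[200:300,220:310]*255,None,fx=5,fy=5))
cs,_=cv2.findContours(m2,cv2.RETR_EXTERNAL,cv2.CHAIN_APPROX_NONE); c=max(cs,key=cv2.contourArea)
r=cv2.minAreaRect(c); print(r, cv2.boxPoints(r).tolist())
for name,px in dict(spray=(346,148),dish=(340,200),jar=(252,153),lid=(340,281),tape=(503,252),spool=(163,271),brush=(430,153)).items(): print(name,np.round(plane(t,*px,0.02),3))
E
```

```text
hsv case [ 11 168  73] [ 10 176  71] rest [ 0 23 66] [20 35 66] table [ 39  27 150] shadow [14 46 94] lid [ 57  15 153]
((405.1045837402344, 232.77651977539062), (15.790990829467773, 61.23692321777344), 74.47589111328125)
[[ 0.5526 -0.0967  0.044 ]
 [ 0.5918 -0.2512  0.044 ]
 [ 0.5519 -0.2607  0.044 ]
 [ 0.513  -0.1065  0.044 ]]
sides [0.1594 0.041  0.1591 0.0408] mean [ 0.55231682 -0.17878328  0.044     ]
((271.0, 255.0), (78.0, 62.0), 90.0) [[240.0, 216.0], [302.0, 216.0], [302.0, 294.0], [240.0, 294.0]]
spray [ 0.784 -0.032  0.02 ]
dish [ 0.645 -0.013  0.02 ]
jar [0.775 0.217 0.02 ]
lid [ 0.432 -0.008  0.02 ]
tape [ 0.497 -0.439  0.02 ]
spool [0.469 0.453 0.02 ]
brush [ 0.765 -0.256  0.02 ]
```

View pics/restmask.png

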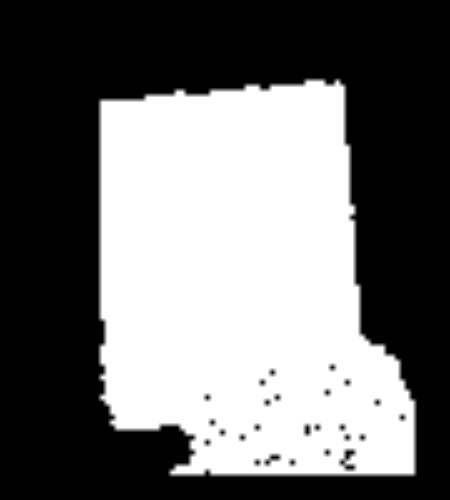

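```bash
python3 - <<'E'
from h import *
t=load("top0.npz"); s=load("scene0.npz")
P=[plane(t,240,219.5,.016),plane(t,289,216.5,.016),plane(t,293.3,282,.068),plane(t,242.7,285.6,.068)]
P=np.array(P);print(np.round(P,4));print(np.round([np.linalg.norm(P[i]-P[(i+1)%4]) for i in range(4)],4),P.mean(0))
d=(P[0]+P[1]-P[2]-P[3])/2; print("downslope az",np.degrees(np.arctan2(d[1],d[0])), "slope",np.degrees(np.arcsin(-d[2]/np.linalg.norm(d))))
w=P[0]-P[1];print("width az",np.degrees(np.arctan2(w[1],w[0]))); w=P[3]-P[2];print("width az",np.degrees(np.arctan2(w[1],w[0])))
# scene check of corners
for p in P: print(np.round(proj(s,p),1))
# case checks in scene
c=np.array([.5523,-.1788]);u=np.array([np.cos(-1.322),np.sin(-1.322)])
print("grip",np.round(proj(s,[*c,.087]),1),np.round(proj(t,[*c,.087]),1),"ends",[np.round(proj(s,[*(c+k*.08*u),.044]),1) for k in(1,-1)])
im=s["frame"][:,:,::-1].copy()
for p in P: cv2.circle(im,tuple(int(round(v)) for v in proj(s,p)),1,(0,0,255),-1)
v=np.array([-u[1],u[0]])
for a in(1,-1):
  for b in(1,-1): cv2.circle(im,tuple(int(round(k)) for k in proj(s,[*(c+a*.08*u+b*.022*v),.044])),1,(0,255,0),-1)
cv2.circle(im,tuple(int(round(k)) for k in proj(s,[*c,.087])),1,(0,255,255),-1)
cv2.imwrite("pics/chk.png",cv2.resize(im[180:320,220:420],(800,560),interpolation=cv2.INTER_CUBIC))
E
```

```text
[[0.5993 0.2516 0.016 ]
 [0.6043 0.1225 0.016 ]
 [0.4325 0.1115 0.068 ]
 [0.4265 0.2389 0.068 ]]
[0.1292 0.1799 0.1276 0.1809] [0.51563924 0.18113428 0.042     ]
downslope az 3.949901371650083 slope 16.75274418708156
width az 92.2480426324921
width az 92.6974381431858
[355.7 299.8]
[322.2 275.8]
[359.9 232.5]
[393.5 253.5]
grip [267.3 200.7] [407.7 231.4] ends [array([248.2, 202. ]), array([288.7, 219.5])]
```

View pics/chk.png

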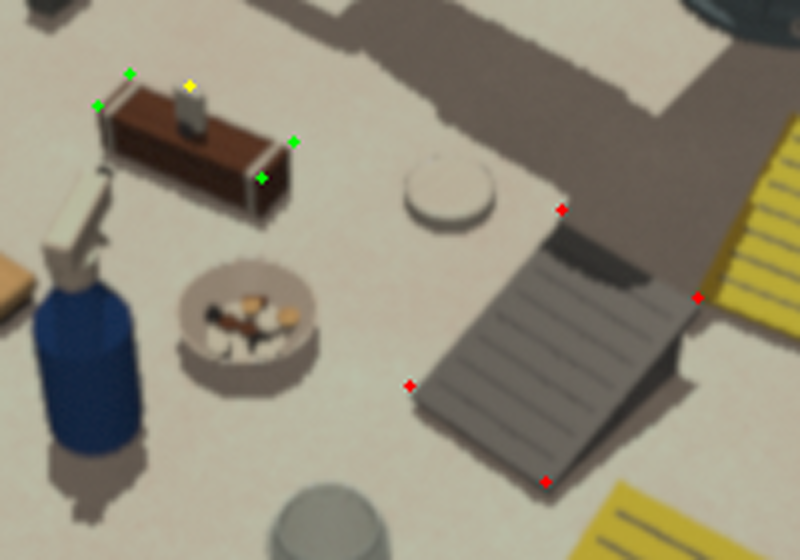

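Measured against the given sizes:
- **Case:** 159 × 41 mm, centre (0.552, -0.179), long axis at azimuth 104°.
- **Rest:** 180 × 129 mm, slope 16.8°, centre (0.516, 0.181), downslope azimuth about 3°.

Both agree with the description. Reprojected into the scene view they fit to about 1–2 px. Next I'll write a planner helper and start the approach.

```bash
cat > plan.py <<'E'
import numpy as np, json
from scipy.spatial.transform import Rotation as Ro, Slerp
def q2R(q): return Ro.from_quat([q[1],q[2],q[3],q[0]])
def mk(y=None,z=None):
    z=np.array(z,float);z/=np.linalg.norm(z);y=np.array(y,float);y-=z*(y@z);y/=np.linalg.norm(y)
    return Ro.from_matrix(np.stack([np.cross(y,z),y,z],1))
def cur():
    from bench import ctrl
    o=ctrl.get_obs(); open("log.jsonl","a").write(json.dumps({k:np.array(v).tolist() for k,v in o.items()})+"\n")
    return o,np.array(o["eef_pos"]),q2R(o["eef_rot"])
def plan(wps,hand,start=None,dp=0.045,da=9.0,nd=3,n=None):
    """wps: list of (pos,R). prints rows (slide,delta_rot) rounded"""
    if start is None: o,p,R=cur()
    else: p,R=start
    rows=[]
    for tp,tR in wps:
        tp=np.array(tp,float)
        k=max(1,int(np.ceil(np.linalg.norm(tp-p)/dp)),int(np.ceil(np.degrees((R.inv()*tR).magnitude())/da)))
        if n: k=n
        p0,R0=p,R; rv=(R0.inv()*tR).as_rotvec()
        for i in range(1,k+1):
            wp=p0+(tp-p0)*i/k; wR=R0*Ro.from_rotvec(rv*i/k)
            s=np.round(R.inv().apply(wp-p)/0.05,nd-1); d=np.round((R.inv()*wR).as_rotvec()/np.pi,nd)
            rows.append({"slide":s.tolist(),"delta_rot":d.tolist(),"hand":hand})
            p=p+R.apply(s*0.05); R=R*Ro.from_rotvec(d*np.pi)
    print(len(rows),"rows; end",np.round(p,4))
    for i,r in enumerate(rows):
        print(json.dumps(r), "" if (i+1)%5 else "\n")
    return p,R
E
python3 - <<'E'
from plan import *
a=np.radians(14.2); R=mk(y=[np.cos(a),np.sin(a),0],z=[0,0,-1])
plan([([.40,-.36,.231],R),([.552,-.179,.22],R)],1)
E
```

```text
16 rows; end [ 0.5522 -0.1791  0.22  ]
{"slide": [0.51, -0.2, -0.0], "delta_rot": [-0.0, -0.0, -0.047], "hand": 1} 
{"slide": [0.53, -0.12, -0.0], "delta_rot": [-0.0, -0.0, -0.047], "hand": 1} 
{"slide": [0.54, -0.05, -0.0], "delta_rot": [-0.0, -0.0, -0.047], "hand": 1} 
{"slide": [0.55, 0.04, -0.0], "delta_rot": [-0.0, -0.0, -0.046], "hand": 1} 
{"slide": [0.53, 0.11, -0.0], "delta_rot": [-0.0, -0.0, -0.047], "hand": 1} 

{"slide": [0.51, 0.2, -0.0], "delta_rot": [-0.0, -0.0, -0.047], "hand": 1} 
{"slide": [0.48, 0.26, -0.0], "delta_rot": [-0.0, -0.0, -0.047], "hand": 1} 
{"slide": [0.43, 0.33, -0.0], "delta_rot": [-0.0, -0.0, -0.047], "hand": 1} 
{"slide": [0.38, 0.39, -0.0], "delta_rot": [-0.0, -0.0, -0.047], "hand": 1} 
{"slide": [0.32, 0.45, -0.0], "delta_rot": [0.0, -0.0, -0.047], "hand": 1} 

{"slide": [0.46, 0.64, 0.04], "delta_rot": [0.0, -0.0, 0.0], "hand": 1} 
{"slide": [0.46, 0.64, 0.03], "delta_rot": [0.0, -0.0, 0.0], "hand": 1} 
{"slide": [0.46, 0.64, 0.04], "delta_rot": [0.0, -0.0, 0.0], "hand": 1} 
{"slide": [0.46, 0.64, 0.04], "delta_rot": [0.0, -0.0, 0.0], "hand": 1} 
{"slide": [0.45, 0.64, 0.03], "delta_rot": [0.0, -0.0, 0.0], "hand": 1} 

{"slide": [0.46, 0.64, 0.04], "delta_rot": [0.0, -0.0, 0.0], "hand": 1}
```

Call:
drive_tool([
  {"slide": [0.51, -0.2, 0], "delta_rot": [0, 0, -0.047], "hand": 1},
  {"slide": [0.53, -0.12, 0], "delta_rot": [0, 0, -0.047], "hand": 1},
  {"slide": [0.54, -0.05, 0], "delta_rot": [0, 0, -0.047], "hand": 1},
  {"slide": [0.55, 0.04, 0], "delta_rot": [0, 0, -0.046], "hand": 1},
  {"slide": [0.53, 0.11, 0], "delta_rot": [0, 0, -0.047], "hand": 1},
])

```text
time_s: 0.78
eef_pos: [0.2982, -0.4497, 0.231]
eef_rot: [-0.0, 0.856, 0.517, 0.0]
wrist_force: [0.5, -0.4, 0.5]
opening: 0.999
```

```bash
python3 -c "
from plan import *
o,p,R=cur();print(np.round(o['q'],4),p,o['time_s'],R.as_matrix().round(3))"
```

```text
[-1.2055e+00  1.0240e-01  1.6961e+00  1.0000e-04  1.3437e+00 -7.2140e-01] [ 0.29815076 -0.44966203  0.23095951] 0.775 [[ 0.465  0.885 -0.   ]
 [ 0.885 -0.465  0.001]
 [ 0.    -0.    -1.   ]]
```

Call:
drive_tool([
  {"slide": [0.51, 0.2, 0], "delta_rot": [0, 0, -0.047], "hand": 1},
  {"slide": [0.48, 0.26, 0], "delta_rot": [0, 0, -0.047], "hand": 1},
  {"slide": [0.43, 0.33, 0], "delta_rot": [0, 0, -0.047], "hand": 1},
  {"slide": [0.38, 0.39, 0], "delta_rot": [0, 0, -0.047], "hand": 1},
  {"slide": [0.32, 0.45, 0], "delta_rot": [0, 0, -0.047], "hand": 1},
])

```text
time_s: 1.4
eef_pos: [0.4006, -0.3594, 0.231]
eef_rot: [-0.0, 0.612, 0.791, 0.0]
wrist_force: [-0.3, -0.3, 0.6]
opening: 1.0
```

```bash
python3 -c "
from plan import *
o,p,R=cur();print(np.round(o['q'],4),p,o['time_s'],R.as_matrix().round(3))
a=np.radians(14.2); R=mk(y=[np.cos(a),np.sin(a),0],z=[0,0,-1])
plan([([.552,-.179,.20],R)],1)"
```

```text
[-0.9519  0.0993  1.6994  0.      1.3435 -1.2061] [ 0.4006229  -0.35939118  0.23100813] 1.4 [[-0.251  0.968 -0.   ]
 [ 0.968  0.251  0.   ]
 [ 0.001 -0.    -1.   ]]
6 rows; end [ 0.552 -0.179  0.2  ]
{"slide": [0.46, 0.64, 0.1], "delta_rot": [-0.0, -0.0, 0.0], "hand": 1} 
{"slide": [0.45, 0.64, 0.11], "delta_rot": [-0.0, -0.0, 0.001], "hand": 1} 
{"slide": [0.46, 0.64, 0.1], "delta_rot": [-0.0, -0.0, 0.0], "hand": 1} 
{"slide": [0.45, 0.64, 0.1], "delta_rot": [-0.0, -0.0, 0.0], "hand": 1} 
{"slide": [0.46, 0.63, 0.11], "delta_rot": [-0.0, -0.0, 0.001], "hand": 1} 

{"slide": [0.46, 0.64, 0.1], "delta_rot": [-0.0, -0.0, 0.0], "hand": 1}
```

Call:
drive_tool([
  {"slide": [0.55, 0.77, 0.12], "delta_rot": [0, 0, 0], "hand": 1},
  {"slide": [0.55, 0.77, 0.12], "delta_rot": [0, 0, 0], "hand": 1},
  {"slide": [0.55, 0.77, 0.12], "delta_rot": [0, 0, 0], "hand": 1},
  {"slide": [0.55, 0.76, 0.13], "delta_rot": [0, 0, 0], "hand": 1},
  {"slide": [0.55, 0.76, 0.13], "delta_rot": [0, 0, 0], "hand": 1},
])

```text
time_s: 2.02
eef_pos: [0.5525, -0.1783, 0.1998]
eef_rot: [-0.0, 0.614, 0.79, -0.0]
wrist_force: [0.2, -0.5, 0.0]
opening: 1.0
```

```bash
python3 -c "
from plan import *
from bench import ctrl
import cv2
o,p,R=cur();print(np.round(o['q'],4),p,o['time_s'],R.as_matrix().round(3))
c=ctrl.camera('wrist');cv2.imwrite('pics/w1.png',c['frame'][:,:,::-1]);np.savez('w1.npz',**{k:np.array(v) for k,v in c.items()})
"
```

```text
[-5.1650e-01  2.2240e-01  1.6236e+00 -1.0000e-04  1.2960e+00 -7.6590e-01] [ 0.55247335 -0.17831861  0.1998491 ] 2.025 [[-0.247  0.969 -0.   ]
 [ 0.969  0.247  0.   ]
 [ 0.    -0.    -1.   ]]
```

View pics/w1.png

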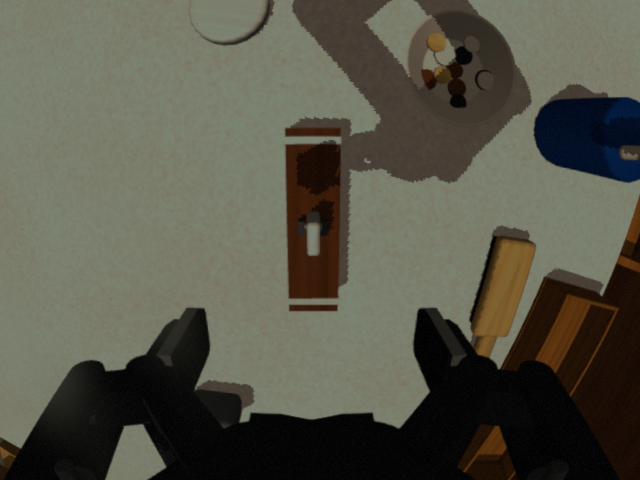

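The wrist view shows the case centred under the camera, with ends at (313,130) and (313,309). The grip top is at (313,240) between the jaws' lines. I'll refine the grip position from this view and fit the arm kinematics.

```bash
cat >> h.py <<'E'
def fray(c,u,v):
    K=c["mtx"];x=(u-K[0,2])/K[0,0];y=(v-K[1,2])/K[1,1];r=np.hypot(x,y)
    d=np.array([np.sin(r)*x/r,np.sin(r)*y/r,np.cos(r)]) if r>1e-9 else np.array([0,0,1.])
    R=c["R"]; return -R.T@c["t"],R.T@d
def fplane(c,u,v,z):
    o,d=fray(c,u,v); return o+d*(z-o[2])/d[2]
def fproj(c,X):
    p=c["R"]@np.array(X,float)+c["t"];th=np.arctan2(np.hypot(p[0],p[1]),p[2]);a=np.arctan2(p[1],p[0])
    K=c["mtx"];return np.array([K[0,2]+K[0,0]*th*np.cos(a),K[1,2]+K[1,1]*th*np.sin(a)])
E
python3 - <<'E'
from h import *
c=load("w1.npz"); f=c["frame"][:,:,::-1]; hsv=cv2.cvtColor(np.ascontiguousarray(f),cv2.COLOR_BGR2HSV)
print("cam",-c["R"].T@c["t"])
m=((hsv[:,:,0]<14)&(hsv[:,:,1]>110)).astype(np.uint8); k=np.zeros_like(m);k[110:330,270:370]=m[110:330,270:370]
k=cv2.morphologyEx(k,cv2.MORPH_CLOSE,np.ones((21,21),np.uint8))
cs,_=cv2.findContours(k,cv2.RETR_EXTERNAL,cv2.CHAIN_APPROX_NONE);q=max(cs,key=cv2.contourArea);r=cv2.minAreaRect(q);print(r,cv2.boundingRect(q))
P=np.array([fplane(c,*p,.044) for p in cv2.boxPoints(r)]);print(P.round(4),P.mean(0).round(4),[np.linalg.norm(P[i]-P[i-1]).round(4) for i in range(4)])
g=(hsv[:,:,1]<60)&(hsv[:,:,2]>110);k=np.zeros_like(m);k[200:275,295:330]=g[200:275,295:330]
ys,xs=np.nonzero(k);print("grip px",xs.min(),xs.max(),ys.min(),ys.max())
for v in (ys.min(),ys.max()): print(fplane(c,313,v,.087).round(4))
print(fplane(c,xs.min(),240,.087).round(4),fplane(c,xs.max(),240,.087).round(4))
E
cat > kin.py <<'E'
import numpy as np, json
from scipy.spatial.transform import Rotation as Ro
from scipy.optimize import least_squares
def fk(q,P):
    h,a1,b1,L2,e,L3,d=P   # planar: x radial, y left
    z0=lambda a:Ro.from_euler('z',a); yy=lambda a:Ro.from_euler('y',a)
    R=z0(q[0]); p=R.apply([a1,b1,h])
    R=R*yy(q[1]); p=p+R.apply([0,0,L2])
    R=R*yy(q[2]); p=p+R.apply([e,0,L3])
    R=R*z0(S4*q[3])
    R=R*yy(q[4]); 
    R=R*z0(S6*q[5]); p=p+R.apply([0,0,d])
    return p,R*T
S4=1;S6=1
T=Ro.from_matrix(np.array([[0,1,0],[-1,0,0],[0,0,1.]]))
E
python3 - <<'E'
from kin import *
import kin
from plan import q2R
L=[json.loads(l) for l in open("log.jsonl")]
L.append(dict(q=[-1.43,0.181,1.607,0,1.354,-0.206],eef_pos=[0.195,-0.541,0.231],eef_rot=[-6.9e-4,.985,.1725,0]))
L=[json.loads(l) for l in open("log.jsonl")]+L[-1:]
for l in L:
    p,R=fk(l["q"],[0]*7); print((R.as_matrix()-q2R(l["eef_rot"]).as_matrix()).round(3).tolist())
E
```

```text
cam [ 0.53431621 -0.10297758  0.3423964 ]
((312.9999694824219, 218.49998474121094), (182.99996948242188, 53.99999237060547), 90.0) (286, 127, 55, 184)
[[ 0.514  -0.1053  0.044 ]
 [ 0.5554 -0.0947  0.044 ]
 [ 0.5981 -0.2486  0.044 ]
 [ 0.5508 -0.2606  0.044 ]] [ 0.5546 -0.1773  0.044 ] [np.float64(0.1596), np.float64(0.0427), np.float64(0.1597), np.float64(0.0488)]
grip px 308 317 224 254
[ 0.5516 -0.1665  0.087 ]
[ 0.5572 -0.1883  0.087 ]
[ 0.5511 -0.1789  0.087 ] [ 0.5573 -0.1773  0.087 ]
[[-1.881, -0.68, -0.0], [-0.68, 1.881, 0.0], [-0.001, 0.003, 0.0]]
[[-0.931, -1.77, -0.0], [-1.77, 0.931, -0.0], [-0.001, 0.001, 0.0]]
[[0.503, -1.936, -0.0], [-1.936, -0.503, -0.0], [-0.001, 0.0, -0.0]]
[[0.503, -1.936, -0.0], [-1.936, -0.503, -0.0], [-0.001, 0.0, -0.0]]
[[0.494, -1.938, -0.0], [-1.938, -0.494, -0.0], [-0.0, 0.001, 0.0]]
[[-1.881, -0.68, 0.0], [-0.68, 1.881, -0.001], [-0.0, 0.002, -0.0]]
```

Call:
drive_tool([
  {"slide": [0, 0.04, 0.6], "delta_rot": [0, 0, 0], "hand": 1},
  {"slide": [0, 0, 0.6], "delta_rot": [0, 0, 0], "hand": 1},
  {"slide": [0, 0, 0.6], "delta_rot": [0, 0, 0], "hand": 1},
  {"slide": [0, 0, 0.6], "delta_rot": [0, 0, 0], "hand": 1},
  {"slide": [0, 0, 0.44], "delta_rot": [0, 0, 0], "hand": 1},
])

```text
time_s: 2.7
eef_pos: [0.5528, -0.1789, 0.0565]
eef_rot: [-0.001, 0.614, 0.79, -0.0]
wrist_force: [-0.5, 0.3, -0.1]
opening: 1.003
```

Call:
drive_tool([
  {"slide": [0, 0, 0], "delta_rot": [0, 0, 0], "hand": 0},
  {"slide": [0, 0, 0], "delta_rot": [0, 0, 0], "hand": 0},
  {"slide": [0, 0, 0], "delta_rot": [0, 0, 0], "hand": 0},
  {"slide": [0, 0, 0], "delta_rot": [0, 0, 0], "hand": 0},
  {"slide": [0, 0, 0], "delta_rot": [0, 0, 0], "hand": 0},
])

```text
time_s: 3.32
eef_pos: [0.5543, -0.1795, 0.0594]
eef_rot: [0.001, 0.614, 0.79, 0.0]
wrist_force: [-0.6, 0.1, 5.3]
opening: 0.108
```

```bash
sed -i 's/\[\[0,1,0\],\[-1,0,0\],\[0,0,1.\]\]/[[0,-1,0],[1,0,0],[0,0,1.]]/' kin.py; python3 - <<'E'
from kin import *
from plan import q2R,cur
o,p,R=cur();print(p,o['opening'],o['wrist_force'],o['q'])
L=[json.loads(l) for l in open("log.jsonl")]
f=lambda P:np.concatenate([fk(l["q"],P)[0]-np.array(l["eef_pos"]) for l in L])
r=least_squares(f,[.3,0,.118,.4,0,.4,.2]);print(r.x.round(4),np.abs(r.fun).max());print(np.linalg.svd(r.jac)[1])
print([ (fk(l["q"],r.x)[1].inv()*q2R(l["eef_rot"])).magnitude() for l in L])
E
```

```text
[ 0.55427289 -0.17954261  0.05936384] 0.10754856336087858 [-0.60697132  0.13304657  5.32080125] [-5.16810066e-01  4.05241760e-01  1.70552540e+00 -8.38035643e-05
  1.02925861e+00 -7.66319673e-01]
[ 0.3134 -0.      0.1178  0.4382  0.0855  0.5145  0.3189] 7.021045966837391e-10
[4.88064489e+00 3.47305713e+00 2.44948974e+00 2.69962869e-01
 1.98959102e-01 6.86650516e-02 3.24146463e-04]
[6.461639093044192e-16, 2.657325524235811e-16, 2.641936941536332e-16, 2.641936941536332e-16, 2.6245056976929437e-16, 3.2503521942513075e-16]
```

The grip is pinched: opening 0.108 is about 9–10 mm, as expected. The kinematic fit is exact. Lifting now.

Call:
drive_tool([
  {"slide": [0, 0, -0.2], "delta_rot": [0, 0, 0], "hand": 0},
  {"slide": [0, 0, -0.5], "delta_rot": [0, 0, 0], "hand": 0},
  {"slide": [0, 0, -0.7], "delta_rot": [0, 0, 0], "hand": 0},
  {"slide": [0, 0, -0.7], "delta_rot": [0, 0, 0], "hand": 0},
  {"slide": [0, 0, -0.7], "delta_rot": [0, 0, 0], "hand": 0},
])

```text
time_s: 3.95
eef_pos: [0.5526, -0.1785, 0.1984]
eef_rot: [-0.001, 0.614, 0.79, -0.0]
wrist_force: [-0.4, -1.1, -5.2]
opening: 0.105
```

Call:
drive_tool([
  {"slide": [0, 0, -0.5], "delta_rot": [0, 0, 0], "hand": 0},
  {"slide": [0, 0, 0], "delta_rot": [0, 0, 0], "hand": 0},
  {"slide": [0, 0, 0], "delta_rot": [0, 0, 0], "hand": 0},
  {"slide": [0, 0, 0], "delta_rot": [0, 0, 0], "hand": 0},
  {"slide": [0, 0, 0], "delta_rot": [0, 0, 0], "hand": 0},
])

```text
time_s: 4.58
eef_pos: [0.5531, -0.1789, 0.2219]
eef_rot: [-0.001, 0.614, 0.79, -0.0]
wrist_force: [-0.2, -0.2, -5.5]
opening: 0.103
```

```bash
python3 - <<'E'
from kin import *
from plan import q2R,cur
from bench import ctrl
import cv2
o,p,R=cur();print(p,o['opening'],o['wrist_force'],o['torque'],o['time_s'])
ims=[]
for n in["scene","top","wrist"]:
    c=ctrl.camera(n);np.savez(n+'2.npz',**{k:np.array(v) for k,v in c.items()});ims.append(c['frame'][:,:,::-1])
im=np.zeros((600,800,3),np.uint8)
im[:300,:400]=cv2.resize(ims[0][100:280,160:400],(400,300),interpolation=cv2.INTER_CUBIC)
im[300:,:400]=cv2.resize(ims[1][140:320,310:550],(400,300),interpolation=cv2.INTER_CUBIC)
im[:300,400:]=cv2.resize(ims[2],(400,300),interpolation=cv2.INTER_AREA)
cv2.imwrite("pics/lift.png",im)
E
```

```text
[ 0.55312325 -0.17887285  0.22194633] 0.10325826791932476 [-0.17517528 -0.23508664 -5.52780543] [ 0.12287689 -0.01731397 -0.00738203] 4.575
```

View pics/lift.png

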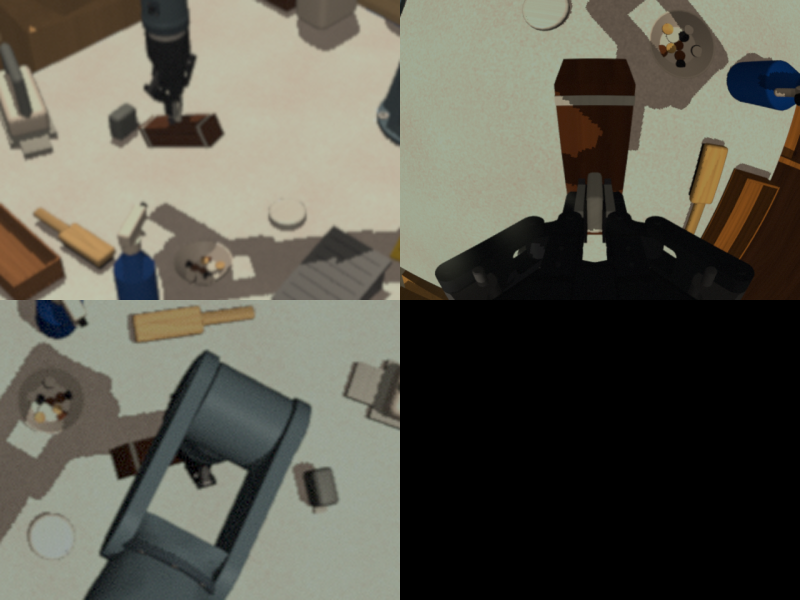

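Both checks agree on the heavy end. In the wrist view the far (+y) end face is tipped up toward the camera. The wrist moment gives a centre of mass about 22 mm toward -y. So the -y end, on the tool's -x side, is heavy, and tool x must end pointing up. Next I'll study reach for the placing.

```bash
cat > ik.py <<'E'
from kin import *
from plan import mk
L=[json.loads(l) for l in open("log.jsonl")]
P=least_squares(lambda P:np.concatenate([fk(l["q"],P)[0]-np.array(l["eef_pos"]) for l in L]),[.3134,0,.1178,.4382,.0855,.5145,.3189]).x
lo=np.array([-2.99,-.89,.3,-1.14,0,-3.12]);hi=np.array([2.99,2.07,2.58,4.28,2.63,3.12])
def ik(p,R,seed):
    f=lambda q:(lambda pr:np.concatenate([(pr[0]-p)*5,(pr[1].inv()*R).as_rotvec()]))(fk(q,P))
    r=least_squares(f,np.clip(seed,lo+1e-3,hi-1e-3),bounds=(lo,hi),xtol=1e-12,ftol=1e-12,gtol=1e-12); return r.x,np.abs(r.fun).max()
def iks(p,R,n=25,rng=np.random.default_rng(0)):
    out=[]
    for i in range(n):
        q,e=ik(p,R,lo+(hi-lo)*rng.random(6))
        if e<1e-5 and not any(np.abs(q-x).max()<.02 for x in out): out.append(q)
    return out
DECK=np.array([.516,.181,.042]);AZ=np.radians(3.0);SL=np.radians(17)
XD=np.array([np.cos(SL)*np.cos(AZ),np.cos(SL)*np.sin(AZ),-np.sin(SL)]);YD=np.array([-np.sin(AZ),np.cos(AZ),0]);N=np.cross(XD,YD)
PIV=.025
def toolpose(xd,yd,phi,sig,exc=0.,hgt=0.):
    """case foot at deck (xd,yd), top facing away from phi; case leant exc extra about jaw axis (bottom toward gripper); tool raised sig rel. case normal"""
    t=-np.array([np.cos(phi),np.sin(phi),0]);t-=N*(t@N);t/=np.linalg.norm(t)
    w=np.cross(-t,N)   # jaw az phi-90 ; tool y = z x x
    # lean: case axis u tilts toward -t (away from gripper) by exc, about far foot edge
    c,s=np.cos(exc),np.sin(exc)
    u=c*N-s*t; tt=c*t+s*N
    foot0=DECK+XD*xd+YD*yd+hgt*N
    edge=foot0-.022*t
    C=edge+.08*u+.022*tt
    piv=C+(PIV)*tt
    cs,ss=np.cos(sig),np.sin(sig)
    z=cs*(-tt)+ss*u
    g=piv-z*(.053-PIV)
    R=mk(y=w,z=z); return g+z*.019,R,C,u
E
python3 - <<'E'
from ik import *
print(P.round(4))
for ph in range(-150,181,15):
  for sig in (0,.3):
    for (xd,yd) in ((0,0),(.04,0)):
      p,R,C,u=toolpose(xd,yd,np.radians(ph),sig)
      for q in iks(p,R,16): print(ph,sig,xd,p.round(3),q.round(2),"margin",np.minimum(q-lo,hi-q).min().round(2))
E
```

```text
[0.3134 0.     0.1178 0.4382 0.0855 0.5145 0.3189]
-15 0 0 [0.508 0.192 0.128] [ 0.57  0.42  2.26  4.18  1.01 -2.08] margin 0.1
-15 0 0.04 [0.546 0.194 0.116] [ 0.52  0.48  2.19  4.12  0.99 -2.07] margin 0.16
-15 0.3 0 [0.508 0.191 0.125] [ 0.58  0.73  2.2   4.    1.45 -1.83] margin 0.28
-15 0.3 0.04 [0.546 0.193 0.114] [ 0.53  0.77  2.13  3.94  1.42 -1.84] margin 0.34
0 0 0 [0.507 0.182 0.128] [ 0.29  0.31  2.45  3.5   0.91 -1.73] margin 0.13
0 0 0.04 [0.545 0.184 0.117] [ 0.26  0.39  2.37  3.47  0.91 -1.71] margin 0.21
0 0.3 0 [0.506 0.182 0.126] [ 0.3   0.72  2.36  3.45  1.52 -1.6 ] margin 0.22
0 0.3 0.04 [0.545 0.184 0.114] [ 0.27  0.75  2.29  3.41  1.48 -1.61] margin 0.29
15 0 0 [0.508 0.173 0.128] [-0.14  0.28  2.55  2.65  1.   -1.35] margin 0.03
15 0 0.04 [0.546 0.175 0.117] [-0.11  0.37  2.45  2.69  0.98 -1.36] margin 0.13
15 0.3 0 [0.508 0.173 0.126] [-0.14  0.76  2.44  2.74  1.64 -1.53] margin 0.14
15 0.3 0.04 [0.546 0.175 0.114] [-0.11  0.78  2.36  2.77  1.57 -1.5 ] margin 0.22
30 0 0 [0.512 0.165 0.127] [-0.49  0.34  2.49  2.    1.17 -1.14] margin 0.09
30 0 0.04 [0.55  0.
[... 1752 characters left out ...]
.152 0.102] [-0.41  1.22  1.31  1.3   2.17 -0.63] margin 0.46
120 0 0 [0.555 0.152 0.114] [-0.34  1.14  1.21  1.01  2.23 -0.65] margin 0.4
120 0 0.04 [0.593 0.154 0.102] [-0.32  1.22  1.07  1.07  2.25 -0.57] margin 0.38
120 0.3 0 [0.554 0.153 0.112] [-0.35  1.28  1.2   1.22  2.35 -0.59] margin 0.28
120 0.3 0.04 [0.592 0.155 0.1  ] [-0.32  1.34  1.07  1.31  2.36 -0.5 ] margin 0.27
135 0 0 [0.562 0.158 0.112] [-0.25  1.28  0.97  0.98  2.43 -0.62] margin 0.2
135 0 0.04 [0.6  0.16 0.1 ] [-0.23  1.37  0.8   1.07  2.46 -0.51] margin 0.17
135 0.3 0 [0.561 0.158 0.11 ] [-0.25  1.4   0.98  1.25  2.54 -0.47] margin 0.09
135 0.3 0.04 [0.599 0.16  0.098] [-0.23  1.48  0.81  1.38  2.55 -0.33] margin 0.08
```

```bash
cat > sim.py <<'E'
from ik import *
from plan import cur
def simpath(wps,start,q,da=8.5,dp=.04):
    p,R=start; lim=.7*np.array([2.57,2.57,3.01,3.14,3.14,3.14])/8; tot=0
    for tp,tR in wps:
        rv=(R.inv()*tR).as_rotvec();k=max(1,int(np.ceil(max(np.degrees(np.linalg.norm(rv))/da,np.linalg.norm(tp-p)/dp))))
        mx=0;me=0
        for i in range(1,k+1):
            q2,e=ik(p+(tp-p)*i/k,R*Ro.from_rotvec(rv*i/k),q);mx=max(mx,(np.abs(q2-q)/lim).max());me=max(me,e);q=q2
        print(k,"rows, maxspeed frac",mx.round(2),"err",me,"q",q.round(2),"p",tp.round(3)); p,R=tp,tR; tot+=k
    print(tot)
E
python3 - <<'E'
from sim import *
o,p,R=cur()
ph=np.radians(45)
for xd,sig in((.02,.22),(.02,.27)):
  pf,Rf,C,u=toolpose(xd,0,ph,sig,0,0)
  pa,Ra,_,_=toolpose(xd,0,ph,sig+.13,.13,.05)
  print("tool z",Rf.as_matrix()[:,2].round(3),"same R",(Ra.inv()*Rf).magnitude(),"pf",pf.round(4),"pa",pa.round(4),"C",C.round(3),"wrist",(pf-.319*Rf.as_matrix()[:,2]).round(3))
  simpath([(np.array([.53,-.10,.30]),R*Ro.from_rotvec((R.inv()*Rf).as_rotvec()*.5)),(np.array([.51,.03,.30]),Rf),(pa,Ra),(pf,Rf)],(p,R),np.array(o["q"]))
E
```

```text
tool z [0.707 0.707 0.001] same R 0.0 pf [0.5356 0.1588 0.118 ] pa [0.5589 0.1674 0.1687] C [0.558 0.183 0.113] wrist [ 0.31  -0.067  0.118]
7 rows, maxspeed frac 0.41 err 7.605027718682322e-15 q [-0.85  0.12  1.74  0.73  1.66 -0.67] p [ 0.53 -0.1   0.3 ]
7 rows, maxspeed frac 0.4 err 2.220446049250313e-15 q [-0.95  0.13  2.31  1.45  1.68 -0.67] p [0.51 0.03 0.3 ]
5 rows, maxspeed frac 0.41 err 6.011857678345221e-14 q [-0.53  0.57  2.25  1.82  1.49 -1.06] p [0.559 0.167 0.169]
2 rows, maxspeed frac 0.38 err 9.472977957614146e-14 q [-0.59  0.73  2.24  1.76  1.54 -1.2 ] p [0.536 0.159 0.118]
21
tool z [0.713 0.699 0.05 ] same R 0.0 pf [0.5356 0.1589 0.1175] pa [0.5588 0.1675 0.1682] C [0.558 0.183 0.113] wrist [ 0.308 -0.064  0.102]
7 rows, maxspeed frac 0.42 err 9.71445146547012e-15 q [-0.86  0.13  1.74  0.75  1.67 -0.68] p [ 0.53 -0.1   0.3 ]
7 rows, maxspeed frac 0.41 err 3.3306690738754696e-15 q [-0.95  0.18  2.31  1.48  1.7  -0.72] p [0.51 0.03 0.3 ]
5 rows, maxspeed frac 0.42 err 8.712475185745913e-14 q [-0.52  0.62  2.24  1.85  1.54 -1.1 ] p [0.559 0.168 0.168]
2 rows, maxspeed frac 0.38 err 1.4577228313328303e-13 q [-0.59  0.79  2.23  1.78  1.59 -1.24] p [0.536 0.159 0.118]
21
```

```bash
python3 - <<'E'
from sim import *
from plan import plan
o,p,R=cur();print(p)
ph=np.radians(45)
pf,Rf,C,u=toolpose(.02,0,ph,.25,0,0)
plan([([.53,-.10,.30],R*Ro.from_rotvec((R.inv()*Rf).as_rotvec()*.5)),([.51,.03,.30],Rf)],0)
E
```

```text
[ 0.55353802 -0.1791186   0.22279365]
14 rows; end [0.51   0.0301 0.2999]
{"slide": [0.24, -0.01, -0.22], "delta_rot": [-0.016, 0.035, 0.022], "hand": 0} 
{"slide": [0.25, -0.02, -0.19], "delta_rot": [-0.015, 0.035, 0.021], "hand": 0} 
{"slide": [0.28, -0.02, -0.17], "delta_rot": [-0.016, 0.035, 0.022], "hand": 0} 
{"slide": [0.29, -0.04, -0.14], "delta_rot": [-0.016, 0.035, 0.022], "hand": 0} 
{"slide": [0.3, -0.05, -0.1], "delta_rot": [-0.015, 0.035, 0.021], "hand": 0} 

{"slide": [0.31, -0.07, -0.08], "delta_rot": [-0.016, 0.035, 0.022], "hand": 0} 
{"slide": [0.31, -0.08, -0.04], "delta_rot": [-0.015, 0.035, 0.022], "hand": 0} 
{"slide": [0.24, -0.17, 0.23], "delta_rot": [-0.016, 0.035, 0.022], "hand": 0} 
{"slide": [0.2, -0.19, 0.25], "delta_rot": [-0.015, 0.035, 0.021], "hand": 0} 
{"slide": [0.16, -0.22, 0.26], "delta_rot": [-0.016, 0.035, 0.022], "hand": 0} 

{"slide": [0.12, -0.24, 0.27], "delta_rot": [-0.016, 0.035, 0.021], "hand": 0} 
{"slide": [0.07, -0.26, 0.26], "delta_rot": [-0.015, 0.035, 0.022], "hand": 0} 
{"slide": [0.03, -0.28, 0.25], "delta_rot": [-0.016, 0.036, 0.022], "hand": 0} 
{"slide": [-0.03, -0.29, 0.24], "delta_rot": [-0.016, 0.035, 0.021], "hand": 0}
```

Call:
drive_tool([
  {"slide": [0.24, -0.01, -0.22], "delta_rot": [-0.016, 0.035, 0.022], "hand": 0},
  {"slide": [0.25, -0.02, -0.19], "delta_rot": [-0.015, 0.035, 0.021], "hand": 0},
  {"slide": [0.28, -0.02, -0.17], "delta_rot": [-0.016, 0.035, 0.022], "hand": 0},
  {"slide": [0.29, -0.04, -0.14], "delta_rot": [-0.016, 0.035, 0.022], "hand": 0},
  {"slide": [0.3, -0.05, -0.1], "delta_rot": [-0.015, 0.035, 0.021], "hand": 0},
])

```text
time_s: 5.35
eef_pos: [0.5369, -0.1233, 0.2789]
eef_rot: [-0.139, 0.709, 0.64, 0.261]
wrist_force: [-0.1, -0.5, -5.6]
opening: 0.11
```

Call:
drive_tool([
  {"slide": [0.31, -0.07, -0.08], "delta_rot": [-0.016, 0.035, 0.022], "hand": 0},
  {"slide": [0.31, -0.08, -0.04], "delta_rot": [-0.015, 0.035, 0.022], "hand": 0},
  {"slide": [0.24, -0.17, 0.23], "delta_rot": [-0.016, 0.035, 0.022], "hand": 0},
  {"slide": [0.2, -0.19, 0.25], "delta_rot": [-0.015, 0.035, 0.021], "hand": 0},
  {"slide": [0.16, -0.22, 0.26], "delta_rot": [-0.016, 0.035, 0.022], "hand": 0},
])

```text
time_s: 5.98
eef_pos: [0.5217, -0.0451, 0.3]
eef_rot: [-0.261, 0.721, 0.414, 0.49]
wrist_force: [0.3, 0.8, -6.6]
opening: 0.102
```

Call:
drive_tool([
  {"slide": [0.12, -0.24, 0.27], "delta_rot": [-0.016, 0.035, 0.021], "hand": 0},
  {"slide": [0.07, -0.26, 0.26], "delta_rot": [-0.015, 0.035, 0.022], "hand": 0},
  {"slide": [0.03, -0.28, 0.25], "delta_rot": [-0.016, 0.036, 0.022], "hand": 0},
  {"slide": [-0.03, -0.29, 0.24], "delta_rot": [-0.016, 0.035, 0.021], "hand": 0},
  {"slide": [0, 0, 0], "delta_rot": [0, 0, 0], "hand": 0},
])

```text
time_s: 6.6
eef_pos: [0.509, 0.0321, 0.2983]
eef_rot: [-0.339, 0.668, 0.197, 0.632]
wrist_force: [0.7, 0.6, -5.1]
opening: 0.1
```

```bash
python3 - <<'E'
from sim import *
from plan import plan
from bench import ctrl
import cv2
o,p,R=cur();print(p,o['q'].round(2),o['opening'],o['wrist_force'],o['torque'],o['time_s'])
ph=np.radians(45)
pf,Rf,C,u=toolpose(.02,0,ph,.25,0,0)
print("rot err deg",np.degrees((R.inv()*Rf).magnitude()))
ims=[]
for n in["scene","wrist"]:
    c=ctrl.camera(n);np.savez(n+'3.npz',**{k:np.array(v) for k,v in c.items()});ims.append(c['frame'][:,:,::-1])
im=np.zeros((300,800,3),np.uint8)
im[:,:400]=cv2.resize(ims[0][120:300,220:460],(400,300),interpolation=cv2.INTER_CUBIC)
im[:,400:]=cv2.resize(ims[1],(400,300),interpolation=cv2.INTER_AREA)
cv2.imwrite("pics/turn.png",im)
E
```

```text
[0.50898154 0.03205737 0.29826275] [-0.95  0.16  2.32  1.46  1.69 -0.7 ] 0.100426366649001 [ 0.68406363  0.5807618  -5.14174668] [-1.10898505  1.08724542  0.08487656] 6.6
rot err deg 0.20600080572598928
```

View pics/turn.png

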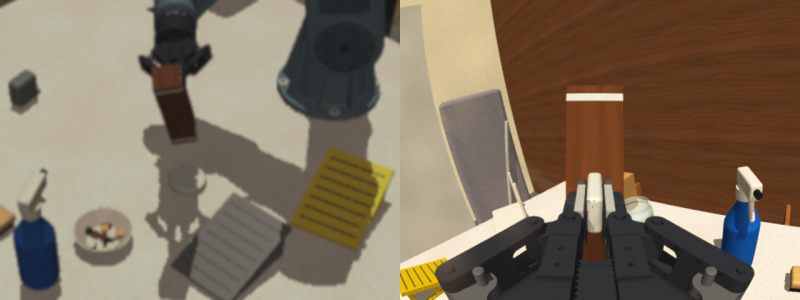

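The case now hangs heavy end down. In the wrist view its upper end is at about (312,139) full-resolution, with the band at (312,155). I'll check that swing angle against the model.

```bash
python3 - <<'E'
from sim import *
from h import *
c=load("wrist3.npz"); f=c["frame"][:,:,::-1].copy()
L=[json.loads(l) for l in open("log.jsonl")][-1]
from plan import q2R
p=np.array(L["eef_pos"]);M=q2R(L["eef_rot"]).as_matrix();x,y,z=M.T
g=p-.019*z
for PV in (.022,.025):
  piv=g+z*(.053-PV)
  for sig in (0,.2,.3,.35,.4,.45):
    # tt,u from z = cos*(-tt)+sin*u ; x = tool x (perp)
    u=np.cos(sig)*x+np.sin(sig)*z ; tt=-np.cos(sig)*z+np.sin(sig)*x
    C=piv-PV*tt
    print(PV,sig,"end top edge",fproj(c,C+.08*u+.022*tt).round(1),"band in",fproj(c,C+.065*u+.022*tt).round(1),"end far edge",fproj(c,C+.08*u-.022*tt).round(1), "uz",u.round(3))
cv2.imwrite("pics/wc.png",cv2.resize(f[100:320,220:420],(727,800))[:600])
hsv=cv2.cvtColor(f,cv2.COLOR_BGR2HSV)
col=f[120:180,312].astype(int);print([(120+i,tuple(v)) for i,v in enumerate(col)][8:45])
E
```

```text
0.022 0 end top edge [308.4 125.2] band in [308.3 161.4] end far edge [309.  126.2] uz [ 0.123 -0.165  0.979]
0.022 0.2 end top edge [308.6 129.1] band in [308.5 161.8] end far edge [309.1 144.5] uz [ 0.262 -0.022  0.965]
0.022 0.3 end top edge [308.7 133.3] band in [308.6 164. ] end far edge [309.1 154.6] uz [0.328 0.05  0.943]
0.022 0.35 end top edge [308.8 135.8] band in [308.6 165.6] end far edge [309.1 159.8] uz [0.359 0.086 0.929]
0.022 0.4 end top edge [308.8 138.6] band in [308.6 167.5] end far edge [309.1 165.2] uz [0.39  0.121 0.913]
0.022 0.45 end top edge [308.8 141.7] band in [308.7 169.6] end far edge [309.1 170.6] uz [0.42  0.157 0.894]
0.025 0 end top edge [308.4 125.2] band in [308.3 161.4] end far edge [309.  126.2] uz [ 0.123 -0.165  0.979]
0.025 0.2 end top edge [308.6 130.4] band in [308.5 163.1] end far edge [309.1 145.5] uz [ 0.262 -0.022  0.965]
0.025 0.3 end top edge [308.7 135.1] band in [308.6 166. ] end far edge [309.1 156.1] uz [0.328 0.05  0.943]
0.025 0.35 end top edge [308.8 137.9] band in [308.6 167.8] end far edge [309.1 161.5] uz [0.359 0.086 0.929]
[... 1462 characters left out ...]
))), (152, (np.int64(214), np.int64(236), np.int64(242))), (153, (np.int64(213), np.int64(236), np.int64(242))), (154, (np.int64(212), np.int64(236), np.int64(242))), (155, (np.int64(212), np.int64(236), np.int64(242))), (156, (np.int64(213), np.int64(236), np.int64(242))), (157, (np.int64(213), np.int64(236), np.int64(243))), (158, (np.int64(212), np.int64(235), np.int64(242))), (159, (np.int64(207), np.int64(233), np.int64(240))), (160, (np.int64(169), np.int64(199), np.int64(218))), (161, (np.int64(104), np.int64(130), np.int64(163))), (162, (np.int64(46), np.int64(76), np.int64(130))), (163, (np.int64(33), np.int64(67), np.int64(125))), (164, (np.int64(33), np.int64(68), np.int64(126)))]
```

View pics/wc.png

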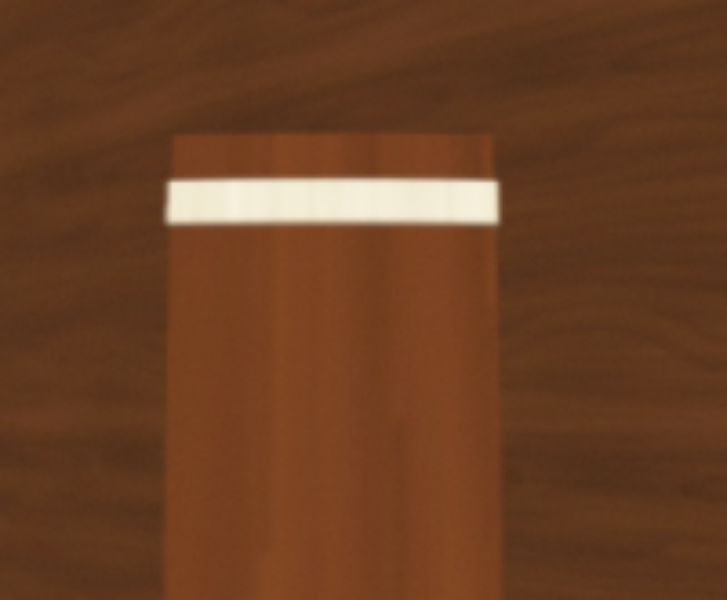

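The observed end edge (row 136.5) implies a swing of 0.3–0.4, so the case is at or near the stop, as modelled. Next I'll move above the deck.

```bash
python3 - <<'E'
from sim import *
from plan import plan
ph=np.radians(45)
pa,Ra,_,_=toolpose(.02,0,ph,.25+.15,.15,.035)
p1=pa+np.array([0,0,.08])
print(p1,pa)
plan([(p1,Ra),(pa,Ra)],0)
E
```

```text
[0.55581043 0.16850801 0.23437662] [0.55581043 0.16850801 0.15437662]
6 rows; end [0.556  0.1684 0.1544]
{"slide": [-0.41, -0.26, 0.64], "delta_rot": [0.0, 0.0, 0.0], "hand": 0} 
{"slide": [-0.4, -0.26, 0.64], "delta_rot": [0.0, 0.0, 0.001], "hand": 0} 
{"slide": [-0.41, -0.26, 0.64], "delta_rot": [0.0, 0.0, -0.0], "hand": 0} 
{"slide": [-0.4, -0.26, 0.64], "delta_rot": [0.0, 0.001, 0.0], "hand": 0} 
{"slide": [-0.79, 0.16, -0.03], "delta_rot": [0.0, -0.0, 0.0], "hand": 0} 

{"slide": [-0.78, 0.16, -0.02], "delta_rot": [0.0, -0.0, 0.0], "hand": 0}
```

Call:
drive_tool([
  {"slide": [-0.33, -0.21, 0.51], "delta_rot": [0, 0, 0], "hand": 0},
  {"slide": [-0.32, -0.21, 0.51], "delta_rot": [0, 0, 0.001], "hand": 0},
  {"slide": [-0.33, -0.21, 0.51], "delta_rot": [0, 0, 0], "hand": 0},
  {"slide": [-0.32, -0.21, 0.51], "delta_rot": [0, 0.001, 0], "hand": 0},
  {"slide": [-0.32, -0.2, 0.52], "delta_rot": [0, 0, 0], "hand": 0},
])

```text
time_s: 7.32
eef_pos: [0.5578, 0.1688, 0.2358]
eef_rot: [-0.337, 0.666, 0.198, 0.635]
wrist_force: [0.9, 0.1, -5.6]
opening: 0.103
```

Call:
drive_tool([
  {"slide": [-0.4, 0.08, -0.01], "delta_rot": [0, 0, 0], "hand": 0},
  {"slide": [-0.4, 0.08, -0.01], "delta_rot": [0, 0, 0], "hand": 0},
  {"slide": [-0.4, 0.08, -0.02], "delta_rot": [0, 0, 0], "hand": 0},
  {"slide": [-0.3, 0.06, -0.01], "delta_rot": [0, 0, 0], "hand": 0},
  {"slide": [0, 0, 0], "delta_rot": [0, 0, 0], "hand": 0},
])

```text
time_s: 7.95
eef_pos: [0.557, 0.1686, 0.1584]
eef_rot: [-0.338, 0.667, 0.197, 0.634]
wrist_force: [0.0, -0.8, -5.5]
opening: 0.105
```

```bash
python3 - <<'E'
from sim import *
from bench import ctrl
import cv2
from h import *
o,p,R=cur();print(p,o['q'].round(2),o['opening'],o['wrist_force'],o['torque'],o['time_s'])
pa,Ra,_,_=toolpose(.02,0,np.radians(45),.25+.15,.15,.035)
print("rot err deg",np.degrees((R.inv()*Ra).magnitude()),pa)
ims=[]
for n in["scene","top"]:
    c=ctrl.camera(n);np.savez(n+'4.npz',**{k:np.array(v) for k,v in c.items()});ims.append(c['frame'][:,:,::-1])
im=np.zeros((480,800,3),np.uint8)
im[:,:480]=cv2.resize(ims[0][180:320,290:430],(480,480),interpolation=cv2.INTER_CUBIC)
im[:320,480:]=cv2.resize(ims[1][190:310,210:330],(320,320),interpolation=cv2.INTER_CUBIC)
cv2.imwrite("pics/over.png",im)
E
```

```text
[0.55701171 0.16862042 0.15839344] [-0.52  0.63  2.24  1.84  1.53 -1.11] 0.1052194685053642 [ 0.02183577 -0.82829369 -5.50994181] [-1.15516154  1.05609882 -0.05602703] 7.95
rot err deg 0.22648456798536667 [0.55581043 0.16850801 0.15437662]
```

View pics/over.png

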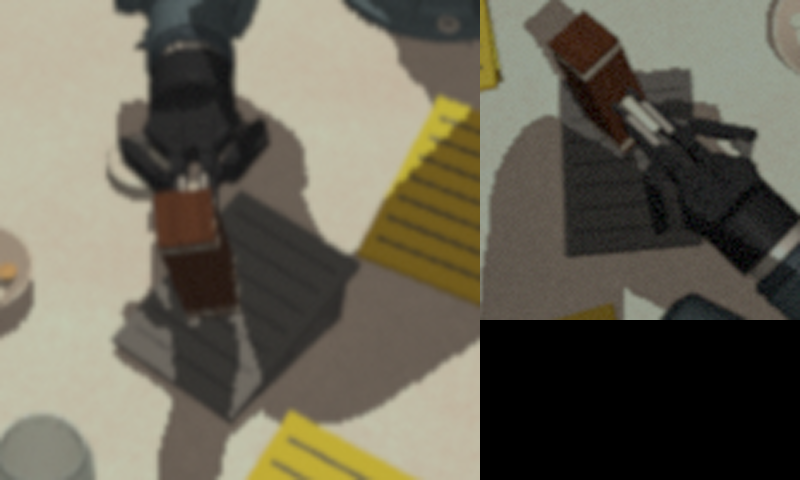

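```bash
python3 - <<'E'
from sim import *
from h import *
from plan import q2R
s=load("scene4.npz");t=load("top4.npz")
L=[json.loads(l) for l in open("log.jsonl")][-1]
p=np.array(L["eef_pos"]);x,y,z=q2R(L["eef_rot"]).as_matrix().T
g=p-.019*z;PV=.025;piv=g+z*(.053-PV)
a=s["frame"][:,:,::-1].copy();b=t["frame"][:,:,::-1].copy()
A=cv2.resize(a[180:320,290:430],(560,560),interpolation=cv2.INTER_CUBIC);B=cv2.resize(b[190:310,210:330],(240,240),interpolation=cv2.INTER_CUBIC)
for sig,col in ((.4,(0,255,0)),(.2,(0,255,255))):
    u=np.cos(sig)*x+np.sin(sig)*z ; tt=-np.cos(sig)*z+np.sin(sig)*x;C=piv-PV*tt
    for i in(1,-1):
      for j in(1,-1):
        for k in(1,-1):
          X=C+.08*i*u+.022*j*y+.022*k*tt
          q=proj(s,X);cv2.circle(A,tuple(int(v) for v in (q-[290,180]+.5)*4),2,col,-1)
          q=proj(t,X);cv2.circle(B,tuple(int(v) for v in (q-[210,190]+.5)*2),1,col,-1)
    d=C-DECK; print(sig,"C in deck",(d@XD).round(4),(d@YD).round(4),(d@N).round(4),"lean from N",np.degrees(np.arccos(u@N)).round(1))
    print("lowest foot corners above slope",[((C-.08*u+.022*j*y+.022*k*tt-DECK)@N).round(4) for j in(1,-1) for k in(1,-1)])
im=np.zeros((560,800,3),np.uint8);im[:,:560]=A;im[:240,560:]=B;cv2.imwrite("pics/ov.png",im)
E
```

```text
0.4 C in deck 0.0289 0.0084 0.1217 lean from N 8.4
lowest foot corners above slope [np.float64(0.0458), np.float64(0.0393), np.float64(0.0458), np.float64(0.0394)]
0.2 C in deck 0.0291 0.0085 0.1267 lean from N 3.1
lowest foot corners above slope [np.float64(0.0456), np.float64(0.048), np.float64(0.0456), np.float64(0.048)]
```

View pics/ov.png

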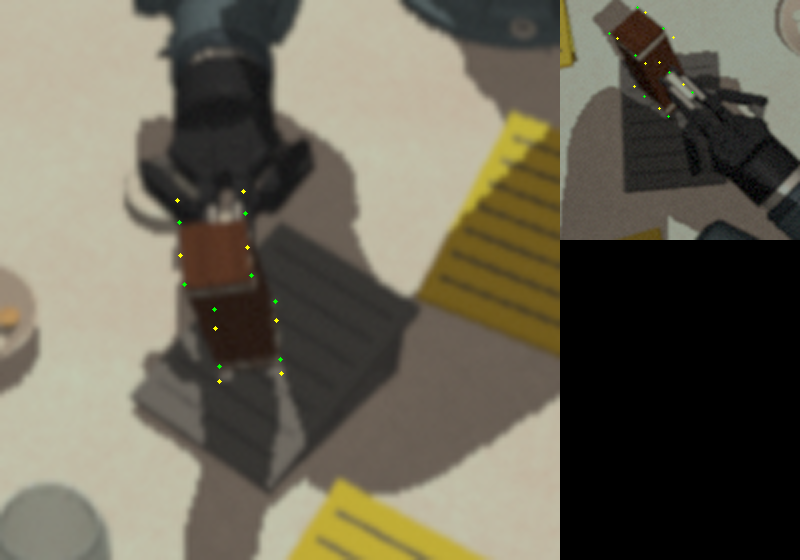

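The overlay for swing 0.4 (green) matches the case outline in both views. The foot's lower edge is about 39 mm above the slope. Now the descent.

```bash
python3 - <<'E'
from sim import *
from plan import plan
ph=np.radians(45)
W=[toolpose(.02,0,ph,.40,.15,.006)[:2]]
st=plan(W,0,dp=.0075)
for e,h in((.15,.0),(.10,-.0005),(.05,-.001),(0,-.002)): W2=toolpose(.02,0,ph,.25+e,e,h)[:2];print(e,h);st=plan([W2],0,start=st)
E
```

```text
5 rows; end [0.5471 0.168  0.1269]
{"slide": [-0.13, 0.0, -0.03], "delta_rot": [0.0, -0.0, 0.0], "hand": 0} 
{"slide": [-0.14, 0.01, -0.04], "delta_rot": [0.0, -0.001, 0.0], "hand": 0} 
{"slide": [-0.13, -0.0, -0.03], "delta_rot": [0.0, 0.0, 0.0], "hand": 0} 
{"slide": [-0.13, 0.0, -0.03], "delta_rot": [0.0, -0.0, 0.0], "hand": 0} 
{"slide": [-0.13, 0.0, -0.04], "delta_rot": [0.0, -0.001, 0.0], "hand": 0} 

0.15 0.0
1 rows; end [0.5453 0.168  0.1209]
{"slide": [-0.12, 0.0, -0.03], "delta_rot": [0.0, 0.0, 0.0], "hand": 0} 
0.1 -0.0005
1 rows; end [0.542  0.165  0.1198]
{"slide": [-0.02, 0.0, -0.09], "delta_rot": [0.0, 0.0, 0.0], "hand": 0} 
0.05 -0.001
1 rows; end [0.5386 0.1621 0.1182]
{"slide": [-0.03, 0.0, -0.09], "delta_rot": [0.0, 0.0, 0.0], "hand": 0} 
0 -0.002
1 rows; end [0.5347 0.159  0.1156]
{"slide": [-0.05, 0.0, -0.1], "delta_rot": [0.0, 0.0, 0.0], "hand": 0}
```

Call:
drive_tool([
  {"slide": [-0.13, 0, -0.03], "delta_rot": [0, 0, 0], "hand": 0},
  {"slide": [-0.14, 0, -0.04], "delta_rot": [0, 0, 0], "hand": 0},
  {"slide": [-0.13, 0, -0.03], "delta_rot": [0, 0, 0], "hand": 0},
  {"slide": [-0.13, 0, -0.03], "delta_rot": [0, 0, 0], "hand": 0},
  {"slide": [-0.13, 0, -0.04], "delta_rot": [0, 0, 0], "hand": 0},
])

```text
time_s: 8.68
eef_pos: [0.5454, 0.1693, 0.1259]
eef_rot: [-0.339, 0.666, 0.196, 0.634]
wrist_force: [-0.1, 0.2, -5.2]
opening: 0.104
```

Call:
drive_tool([
  {"slide": [-0.03, 0, -0.01], "delta_rot": [0, 0, 0], "hand": 0},
  {"slide": [-0.03, 0, -0.01], "delta_rot": [0, 0, 0], "hand": 0},
  {"slide": [-0.02, 0, 0], "delta_rot": [0, 0, 0], "hand": 0},
  {"slide": [-0.02, 0, 0], "delta_rot": [0, 0, 0], "hand": 0},
  {"slide": [0, 0, 0], "delta_rot": [0, 0, 0], "hand": 0},
])

```text
time_s: 9.3
eef_pos: [0.5442, 0.1695, 0.1215]
eef_rot: [-0.339, 0.666, 0.197, 0.634]
wrist_force: [0.1, -0.8, -5.3]
opening: 0.106
```

```bash
cat > look.py <<'E'
import sys
from sim import *
from h import *
from bench import ctrl
def look(tag,sig):
    o,p,R=cur();print(p,o['opening'],o['wrist_force'].round(2),o['time_s'])
    x,y,z=R.as_matrix().T;g=p-.019*z;PV=.025;piv=g+z*(.053-PV)
    u=np.cos(sig)*x+np.sin(sig)*z ; tt=-np.cos(sig)*z+np.sin(sig)*x;C=piv-PV*tt
    s=ctrl.camera("scene");w=ctrl.camera("wrist");np.savez(f"w_{tag}.npz",**{k:np.array(v) for k,v in w.items()})
    A=cv2.resize(s["frame"][180:320,290:430,::-1],(560,560),interpolation=cv2.INTER_CUBIC)
    for i in(1,-1):
      for j in(1,-1):
        for k in(1,-1):
          q=proj(s,C+.08*i*u+.022*j*y+.022*k*tt);cv2.circle(A,tuple(int(v) for v in (q-[290,180]+.5)*4),2,(0,255,0),-1)
    print("corners above slope mm",[(((C-.08*u+.022*j*y+.022*k*tt-DECK)@N)*1e3).round(1) for j in(1,-1) for k in(1,-1)])
    im=np.zeros((560,800,3),np.uint8);im[:,:560]=A;im[:180,560:]=cv2.resize(w["frame"][:,:,::-1],(240,180));cv2.imwrite(f"pics/{tag}.png",im)
E
python3 -c "
from look import *
look('d1',.4)"
```

```text
[0.544222   0.16946853 0.12152887] 0.10568607365719944 [ 0.11 -0.81 -5.33] 9.3
corners above slope mm [np.float64(6.8), np.float64(0.4), np.float64(6.8), np.float64(0.5)]
```

View pics/d1.png

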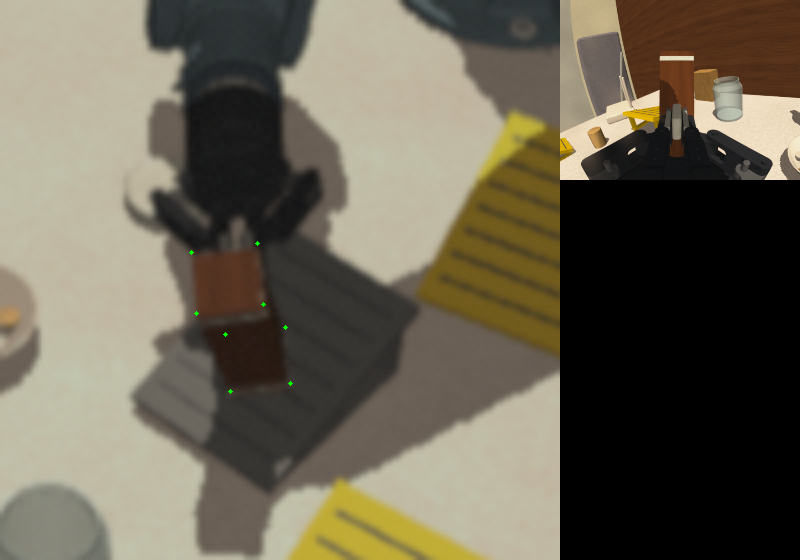

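The foot is just above the slope and the full weight is still on the wrist. I'll creep down until it touches.

Call:
drive_tool([
  {"slide": [-0.02, 0, 0], "delta_rot": [0, 0, 0], "hand": 0},
  {"slide": [-0.02, 0, 0], "delta_rot": [0, 0, 0], "hand": 0},
  {"slide": [-0.02, 0, 0], "delta_rot": [0, 0, 0], "hand": 0},
  {"slide": [0, 0, 0], "delta_rot": [0, 0, 0], "hand": 0},
  {"slide": [0, 0, 0], "delta_rot": [0, 0, 0], "hand": 0},
])

```text
time_s: 10.02
eef_pos: [0.5441, 0.1696, 0.1196]
eef_rot: [-0.339, 0.665, 0.196, 0.635]
wrist_force: [-2.3, -3.5, 6.0]
opening: 0.103
```

Contact: the vertical force went from -5.3 to +6 N. Now I'll swing the case upright about its far foot edge by drawing the pivot back along the arc.

Call:
drive_tool([
  {"slide": [0, 0, -0.055], "delta_rot": [0, 0, 0], "hand": 0},
  {"slide": [0, 0, -0.055], "delta_rot": [0, 0, 0], "hand": 0},
  {"slide": [-0.01, 0, -0.055], "delta_rot": [0, 0, 0], "hand": 0},
  {"slide": [-0.01, 0, -0.055], "delta_rot": [0, 0, 0], "hand": 0},
  {"slide": [0, 0, 0], "delta_rot": [0, 0, 0], "hand": 0},
])

```text
time_s: 10.65
eef_pos: [0.5358, 0.1622, 0.1171]
eef_rot: [-0.339, 0.666, 0.196, 0.634]
wrist_force: [-1.0, -1.6, 3.5]
opening: 0.103
```

```bash
python3 -c "
from look import *
look('d2',.29)"
```

```text
[0.53578846 0.16220641 0.11708955] 0.10337523362237697 [-0.97 -1.61  3.55] 10.65
corners above slope mm [np.float64(-0.5), np.float64(-2.1), np.float64(-0.4), np.float64(-2.0)]
```

View pics/d2.png

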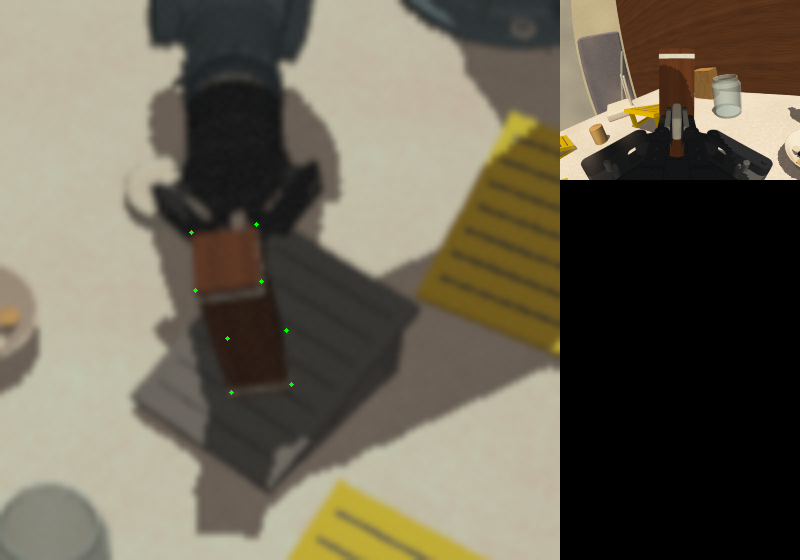

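Call:
drive_tool([
  {"slide": [0, 0, -0.03], "delta_rot": [0, 0, 0], "hand": 0},
  {"slide": [0, 0, -0.03], "delta_rot": [0, 0, 0], "hand": 0},
  {"slide": [0, 0, 0], "delta_rot": [0, 0, 0], "hand": 0},
  {"slide": [0, 0, 0], "delta_rot": [0, 0, 0], "hand": 0},
  {"slide": [0, 0, 0], "delta_rot": [0, 0, 0], "hand": 0},
])

```text
time_s: 11.38
eef_pos: [0.5338, 0.1603, 0.1171]
eef_rot: [-0.339, 0.666, 0.197, 0.634]
wrist_force: [1.9, 0.2, 2.2]
opening: 0.105
```

```bash
python3 -c "
from look import *
look('d3',.25)
for t in('d1','d2','d3'):
    w=load('w_%s.npz'%t)['frame'].astype(int); b=w[100:200,312].sum(1); i=[k+100 for k in range(1,100) if abs(b[k]-b[k-1])>90]; print(t,i)
"
```

```text
[0.53377766 0.16033761 0.11708918] 0.10504096559401914 [1.91 0.19 2.19] 11.375
corners above slope mm [np.float64(-1.1), np.float64(-0.9), np.float64(-1.0), np.float64(-0.8)]
d1 [149, 150, 160, 161, 162]
d2 [143, 144, 155, 156]
d3 [141, 142, 154, 155]
```

View pics/d3.png

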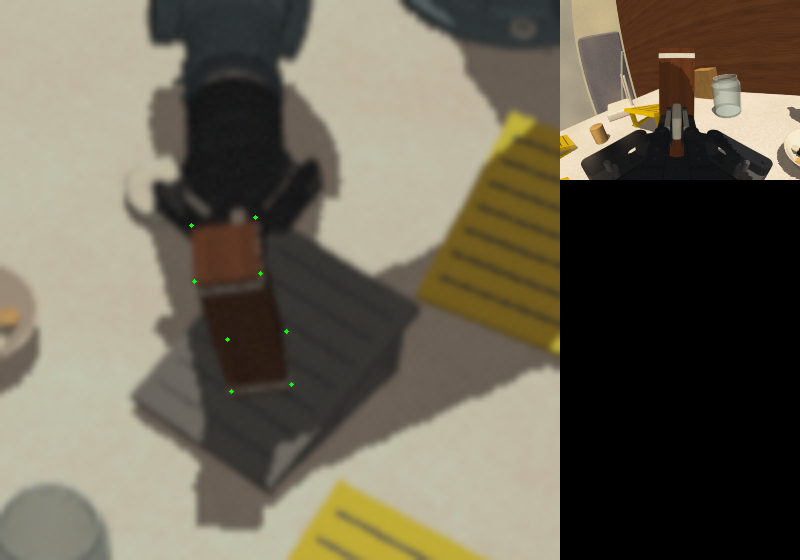

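The force reversed sign and the model shows all four foot corners level (within 0.3 mm), so the foot is flat. Opening gently.

Call:
drive_tool([
  {"slide": [0, 0, 0], "delta_rot": [0, 0, 0], "hand": 0.16},
  {"slide": [0, 0, 0], "delta_rot": [0, 0, 0], "hand": 0.22},
  {"slide": [0, 0, 0], "delta_rot": [0, 0, 0], "hand": 0.3},
  {"slide": [0, 0, 0], "delta_rot": [0, 0, 0], "hand": 0.4},
  {"slide": [0, 0, 0], "delta_rot": [0, 0, 0], "hand": 0.4},
])

```text
time_s: 12.1
eef_pos: [0.5337, 0.1603, 0.117]
eef_rot: [-0.339, 0.666, 0.197, 0.634]
wrist_force: [0.1, -0.7, -0.7]
opening: 0.402
```

```bash
python3 -c "
from look import *
look('r1',.25)
w=load('w_r1.npz')['frame'].astype(int); b=w[100:200,312].sum(1); print([k+100 for k in range(1,100) if abs(b[k]-b[k-1])>90])
f=load('w_r1.npz')['frame'][:,:,::-1];cv2.imwrite('pics/w_r1.png',f)
"
```

```text
[0.53374023 0.16027841 0.1170409 ] 0.401711898951488 [ 0.07 -0.67 -0.71] 12.1
corners above slope mm [np.float64(-1.1), np.float64(-0.9), np.float64(-1.1), np.float64(-0.9)]
[143, 155, 156]
```

View pics/w_r1.png

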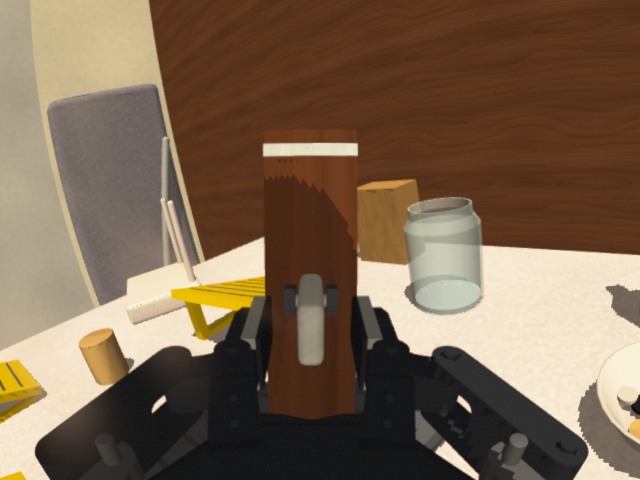

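View pics/r1.png

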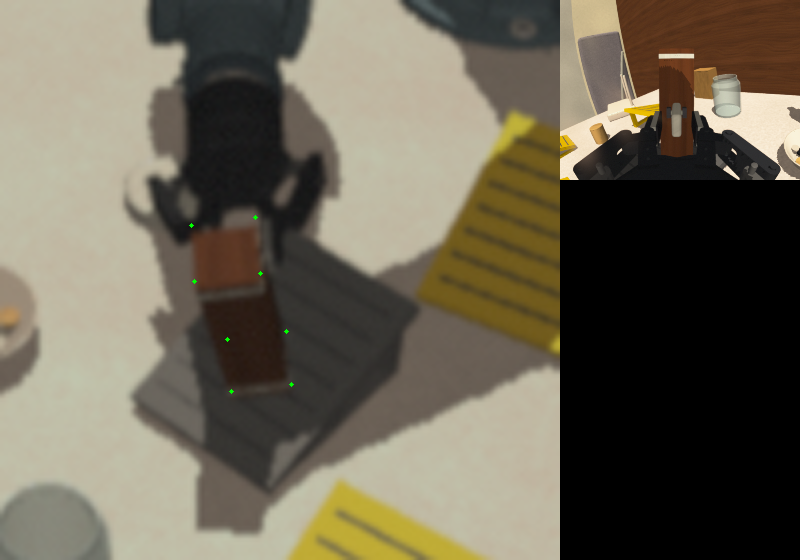

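Released, and the case stands by itself. The gap either side of the grip is clear. I'll retreat along -tool z after a reach check.

```bash
python3 - <<'E'
from sim import *
o,p,R=cur(); z=R.as_matrix()[:,2]
simpath([(p-z*.03,R),(p-z*.06,R),(p-z*.08,R),(p-z*.10,R),(p-z*.08+np.array([0,0,.06]),R)],(p,R),np.array(o["q"]))
E
```

```text
1 rows, maxspeed frac 0.47 err 1.8041124150158794e-15 q [-0.69  0.78  2.26  1.67  1.6  -1.27] p [0.512 0.139 0.116]
1 rows, maxspeed frac 0.5 err 4.440892098500625e-16 q [-0.81  0.79  2.29  1.56  1.61 -1.3 ] p [0.491 0.118 0.115]
1 rows, maxspeed frac 0.35 err 4.85722573273506e-16 q [-0.89  0.79  2.3   1.48  1.61 -1.32] p [0.477 0.104 0.114]
1 rows, maxspeed frac 0.36 err 9.71445146547012e-16 q [-0.97  0.8   2.31  1.4   1.61 -1.34] p [0.463 0.09  0.114]
2 rows, maxspeed frac 0.54 err 8.854028621385621e-14 q [-0.89  0.56  2.38  1.49  1.62 -1.17] p [0.477 0.104 0.174]
6
```

Call:
drive_tool([
  {"slide": [0, 0, -0.15], "delta_rot": [0, 0, 0], "hand": 0.5},
  {"slide": [0, 0, -0.3], "delta_rot": [0, 0, 0], "hand": 0.5},
  {"slide": [0, 0, -0.4], "delta_rot": [0, 0, 0], "hand": 0.5},
  {"slide": [0, 0, -0.4], "delta_rot": [0, 0, 0], "hand": 0.5},
  {"slide": [0, 0, -0.4], "delta_rot": [0, 0, 0], "hand": 0.5},
])

```text
time_s: 12.82
eef_pos: [0.4743, 0.1019, 0.1143]
eef_rot: [-0.339, 0.666, 0.197, 0.635]
wrist_force: [-0.2, -0.0, -0.4]
opening: 0.503
```

Call:
drive_tool([
  {"slide": [0, 0, 0], "delta_rot": [0, 0, 0], "hand": 0.5},
  {"slide": [0, 0, 0], "delta_rot": [0, 0, 0], "hand": 0.5},
  {"slide": [0, 0, 0], "delta_rot": [0, 0, 0], "hand": 0.5},
  {"slide": [0, 0, 0], "delta_rot": [0, 0, 0], "hand": 0.5},
  {"slide": [0, 0, 0], "delta_rot": [0, 0, 0], "hand": 0.5},
])

```text
time_s: 13.45
eef_pos: [0.4749, 0.103, 0.1142]
eef_rot: [-0.339, 0.666, 0.197, 0.634]
wrist_force: [-0.2, 0.0, 0.4]
opening: 0.501
```

```bash
python3 - <<'E'
from look import *
look('f1',.25)
s=ctrl.camera("scene");t=ctrl.camera("top")
im=np.zeros((600,800,3),np.uint8)
im[:,:]=cv2.resize(s["frame"][130:400,220:580,::-1],(800,600),interpolation=cv2.INTER_CUBIC)
cv2.imwrite("pics/fin_s.png",im);cv2.imwrite("pics/fin_t.png",t["frame"][:,:,::-1])
# expected standing pose
C=DECK+.02*XD+.08*N
print("exp mid px scene",proj(s,C),"top end",proj(s,C+.08*N),"foot",proj(s,C-.08*N), "top cam: mid",proj(t,C),proj(t,C+.08*N),proj(t,C-.08*N))
E
```

```text
[0.4749165  0.10295109 0.1142328 ] 0.5008076247442116 [-0.19  0.03  0.37] 13.45
corners above slope mm [np.float64(-21.9), np.float64(-21.7), np.float64(-21.8), np.float64(-21.6)]
exp mid px scene [349.45197922 256.42935298] top end [345.10914364 241.85771179] foot [353.42497445 269.76005819] top cam: mid [262.06679211 231.44118733] [257.64671288 218.78875906] [266.0196417  242.75617585]
```

View pics/fin_s.png

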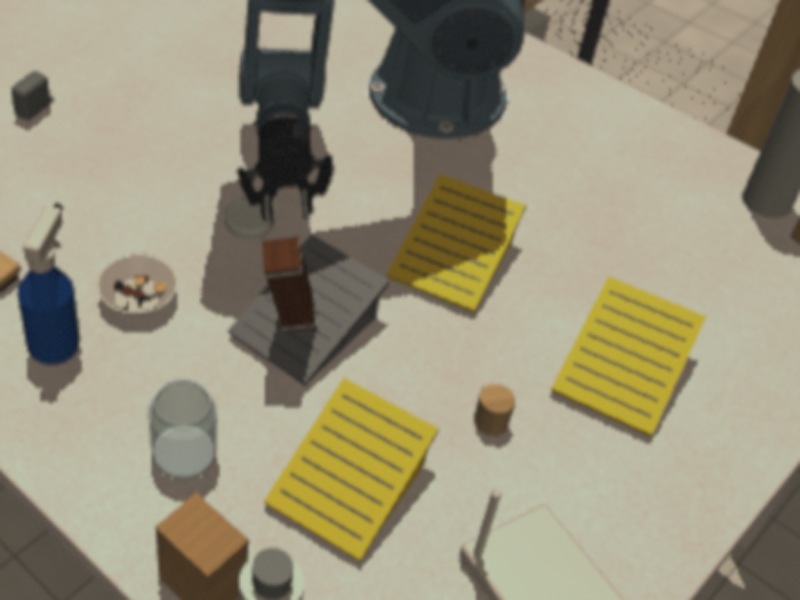

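View pics/fin_t.png

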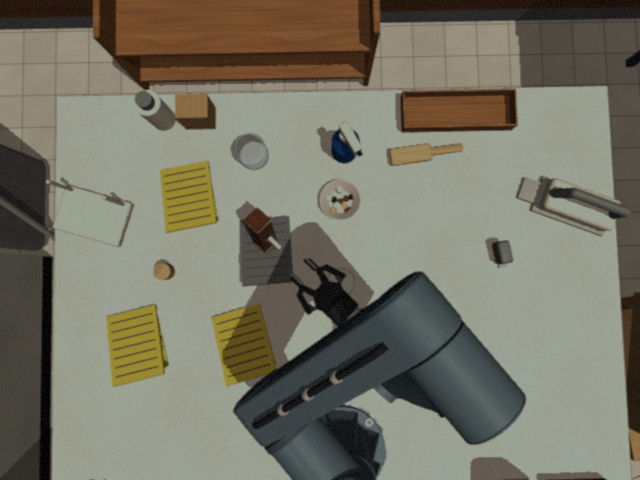

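In the final views the case stands on the grey rest. Its top end is at about (258,219) in the top view; the model expects (257.6,218.8). The gripper is clear, and the lid, dish, spray, jar, tape, brush and spool sit at their starting pixels. Handing in.

```bash
python3 - <<'E'
from bench import ctrl
import numpy as np
a=ctrl.camera("scene")["frame"].astype(int);b=np.load("scene0.npz")["frame"].astype(int)
c=ctrl.camera("scene")["frame"].astype(int)
print("motion between frames near case",np.abs(a-c)[220:290,320:380].max(), "lid px diff",np.abs(a-b)[222:236,322:342].mean())
print(ctrl.hand_in())
E
```

```text
motion between frames near case 6 lid px diff 74.23452380952381
the job is handed in; nothing more can be done
None
```

The case is standing by itself, heavy end down, on the sloping top of the grey rest. The job is handed in; robot time at the last check was about 13.5 s of the 58 s allowed, and no verdict was reported.

- **Lift and heavy end:** I pinched the swivel grip and lifted the case to a tool height of about 0.22 m. The wrist view and the wrist moment agreed that the end initially towards -y sank, with the centre of mass about 22 mm to that side.
- **Placing:** I turned that end down, lowered the case until it touched the slope, and drew the pivot back until the foot sat flat. Then I opened the gripper and backed off about 80 mm.
- **Final checks:** The case's upper end is within about 1 px of where the model puts it in the top view, roughly 20 mm downslope of the rest's centre. Frames near it showed only image noise, so it was still. The wrist force was about zero and the gripper was clear. The other things look to be at their starting pixels.
- **Inconclusive:** The automatic comparison at the lid (74 grey levels) can't confirm it stayed put, probably because the arm's shadow now falls on it. By eye the lid is at its starting pixel, (332,227).
- **Small disagreements:** The model put the foot about 1 mm below the measured slope, within the 2 mm calibration. In the scene view, outlines sat 1–2 px off.

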